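# Invert two lidded culture dishes into the stacking rack

## Task

The two lidded dishes leaning on the small stands must be stored upside down, lid underneath: turn each one over with its base and lid held together, never letting the lid come off, and stack them in the two-tier rack, the thicker dish in the lower tier and the thinner one in the upper tier. Push each dish down its tier past the sprung balls until it is fully home against the posts, then let go; leave everything else on the bench where it is.

Things in the scene. Friction and masses are not known exactly. Their poses are not given: they have to be found in the camera images.
- deep_base: white opaque base of the deep dish, a hard round tub 90 mm across, 29 mm high, its flat underside can be pinched. Origin: centre of the underside; z axis runs from the underside through the dish to the lid: at the start it points up and to the robot's left, 50 degrees from vertical
- deep_lid: clear lid of the deep dish: 100 mm across, 3 mm top plate, 2.5 mm side wall reaching to 6 mm above the base's underside; loose, 2 mm radial play, held on only by gravity. With its lid the dish is 32 mm thick, about 150 g. Origin and axes coincide with the base's while the lid is on (origin on the base's underside, lid's outer face at z = 32 mm)
- deep_lid_face (a point): centre of the outer flat face of the deep dish's lid
- deep_stand: small fixed grey stand on which the deep dish leans, lid up. Origin: on the table; z up, x the horizontal direction in which its seat falls (to the robot's left), 50 degrees from horizontal: down-slope = 0.643 x - 0.766 z, out of the seat = 0.766 x + 0.643 z. Its plate carries only the lower half of the dish: the upper half stands free on both faces
- deep_stand_seat (a point): on that stand's plate, where the centre of the deep dish's underside lies at the start (100 mm above the stand's origin)
- shallow_base: white opaque base of the shallow dish, a hard round tub 90 mm across, 19 mm high, its flat underside can be pinched. Origin: centre of the underside; z axis runs from the underside through the dish to the lid: at the start it points up and to the robot's left, 50 degrees from vertical
- shallow_lid: clear lid of the shallow dish: 100 mm across, 3 mm top plate, 2.5 mm side wall reaching to 6 mm above the base's underside; loose, 2 mm radial play, held on only by gravity. With its lid the dish is 22 mm thick, about 120 g. Origin and axes coincide with the base's while the lid is on (origin on the base's underside, lid's outer face at z = 22 mm)
- shallow_lid_face (a point): centre of the outer flat face of the shallow dish's lid
- shallow_stand: small fixed grey stand on which the shallow dish leans, lid up. Origin: on the table; z up, x the horizontal direction in which its seat falls (to the robot's left), 50 degrees from horizontal: down-slope = 0.643 x - 0.766 z, out of the seat = 0.766 x + 0.643 z. Its plate carries only the lower half of the dish: the upper half stands free on both faces
- shallow_stand_seat (a point): on that stand's plate, where the centre of the shallow dish's underside lies at the start (100 mm above the stand's origin)
- rack: fixed grey two-tier stacking rack, foot 170 x 132 mm. Origin: on the table; z up, x the horizontal direction in which its tiers fall (to the robot's left), same 50 degree slope and directions as the stands. Tiers lie 66 mm apart out of the seat; side rails leave 116 mm; plates carry only the lower half of a dish: the upper half is free on both faces
- lower_seat (a point): on the plate of the lower tier (nearer the table): where the centre of the dish's downward face lies when fully home, rim against two 14 mm high steel posts at the bottom. In the rack's frame: x -30, y 0, z 110 mm
- lower_balls (a point): midway between the lower tier's two sprung steel balls (one each side, 22 mm up-slope of the seat point, 10 mm out of the plate). They bear on the lid's rim during the last 45 mm of travel; pushing the dish past them down the slope takes about 4 to 9 N; under its own weight it stays short of home
- upper_seat (a point): on the plate of the upper tier (higher and further to the left): where the centre of the dish's downward face lies when fully home, rim against two 14 mm high steel posts at the bottom. In the rack's frame: x 20.6, y 0, z 152.4 mm
- upper_balls (a point): midway between the upper tier's two sprung steel balls (one each side, 22 mm up-slope of the seat point, 10 mm out of the plate). They bear on the lid's rim during the last 45 mm of travel; pushing the dish past them down the slope takes about 4 to 9 N; under its own weight it stays short of home
- note_pad: bystander: yellow-green pad of notes, 76 x 76 x 14 mm. Origin: centre of its underside
- flat_dish_a: bystander: closed dish lying flat on the table, 94 mm across, 17 mm high; not part of the job. Origin: centre of its underside
- flat_dish_b: bystander: another closed dish lying flat, 94 mm across, 17 mm high; not part of the job. Origin: centre of its underside
- film_roll: bystander: roll of film, 100 mm across, 100 mm high. Origin: centre of its underside
- beaker: bystander: glass beaker, 80 mm across, 100 mm high. Origin: centre of its underside
- wash_bottle: bystander: white bottle, 68 mm across, 170 mm high. Origin: centre of its underside
- marker: bystander: marker pen lying down, 145 mm long, 16 mm thick; origin at its tail end's axis
- tip_box: bystander: grey box, 120 x 80 x 60 mm. Origin: centre of its underside

How it is judged:
At the end, for the whole second after the job is handed in: deep dish in the lower tier, shallow dish in the upper, each lid down and square to the slope within 7 degrees, lid face centre within 8 mm of the seat point, base in its lid (origins within 6 mm, axes within 4.5 degrees), all at rest (distance between deep_lid_face and lower_seat below 0.008 m and angle between deep_lid's own z axis and vertical between 2.14 and 2.4 rad and angle between the z axis of deep_lid and the z axis of deep_base, either way round below 0.08 rad and distance between deep_base and deep_lid below 0.006 m and linear speed of each of deep_base, deep_lid, shallow_base, shallow_lid below 0.02 m/s and distance between shallow_lid_face and upper_seat below 0.008 m and angle between shallow_lid's own z axis and vertical between 2.14 and 2.4 rad and angle between the z axis of shallow_lid and the z axis of shallow_base, either way round below 0.08 rad and distance between shallow_base and shallow_lid below 0.006 m); the robot touches nothing.
It fails at once if the lid and base of the deep dish come apart by more than 12 mm (distance between deep_base and deep_lid above 0.012 m).
It fails at once if the lid and base of the shallow dish come apart by more than 12 mm (distance between shallow_base and shallow_lid above 0.012 m).
It fails at once if any of the eight bystanders is moved by more than 40 mm (distance of any of note_pad, flat_dish_a, flat_dish_b, film_roll, beaker, wash_bottle, marker, tip_box from where it was at the start of the episode above 0.04 m).
It also fails if it takes over 72 s, if anything falls off the work surface, if the arm or the gripper's body presses on something with over 40 N, if the wrist force passes 120 N, or if a joint passes its speed limit or range.

## Robot

A 7-joint arm with a two-finger parallel gripper is mounted at the origin on the work surface. World frame = base frame: x ahead of the robot, y to its left, z up, the work surface at z = 0. Lengths are in m, angles in rad, forces in N, time in s.
With the tool pointing down it reaches from about 0.425 to 0.925 m from the base axis. Payload 6.8 kg.
Tool frame: the origin (TCP) lies at the very end of the fingers, on their centre line; the grasp point (between the pads) lies 19 mm behind it; z points along the fingers, y is the line along which they close (so a half turn about z gives the same grasp; the last joint's range is limited). The gripper opens to 85 mm and grips with 20 to 120 N. Pads are 22 mm wide; open, the fingers measure 114 mm over their backs; the gripper's body (76 mm by 85 mm) begins 54 mm behind the grasp point. The pads swing forward as they close: fully open they stand 13 mm farther back than shut.
Start: joints at [1.235, 0.477, 0.022, 1.555, -0.011, 1.109, -0.083], TCP at [0.152, -0.658, 0.231] pointing down, gripper open.
Joint ranges: [-2.96, 2.96], [-0.34, 2.1], [-1.41, 1.46], [0.24, 2.44], [-1.37, 4.51], [0.17, 1.92], [-2.96, 2.96]. Speed limits (rad/s): [2.39, 2.39, 3.14, 3.14, 3.14, 3.14, 3.14].

## Interface

Orientations are given as a rotation vector (axis times angle).
In Python, from bench import r gives the robot as it stands.
- The arm moves only by the tool play_rows, never from a script. Its argument "targets" is text: rows parted by semicolons, each of 5 numbers parted by spaces: the closure, from -1 (fully open) to 1 (shut), then the shift along the tool's x, y, z in m, then the turn about the tool's z in rad. In form: gripper dx dy dz spin; .... A call has 1 to 8 rows; each row is the pose to reach, as a shift and turn from the pose commanded when the call began, along the tool's axes at that moment; what a row does not reach only later rows make up. A row lasts 1/12 s, in which the tool goes at most 41.7 mm and 7.16 degrees, less where a joint would pass 70% of its speed; a pose out of reach is approached as far as the arm can. A call with a gripper value outside its range is refused whole. The fingers move at their own pace and stop on an object; "squeeze" is the grip in N (left out, the last holds). Time passes only in rows, so rows that repeat a pose let the fingers close. It gives the time, the measured TCP pose, the force, the opening and the grip force at its end, in the units of the state.
- r.get_obs(): the state, without advancing time (a new reading comes with each control period).
- r.grab_frame(name): name is "side" or "top"; returns the picture (384x512x3 uint8, red, green, blue); there is no depth.
- r.camera_info(name): a dict with "fov_y" (degrees; the focal length in pixels is half the picture's height over the tangent of half this angle, whatever the lens; pixels are square), "cx", "cy" (the principal point, pixels), "position" and "rotation" of the camera in the world. Camera axes: x right, y down, z forward; pixel columns grow to the right and rows downward; lengths in m; the calibration is good to about 2 mm. A picture is of the moment at which its call begins. camera_info takes no time and is no camera call.
- r.hand_in(): hands the job in; it is judged then, once.
The state is a dict: "clock": time; "joints": joint angles; "qvel": joint speeds; "tau": joint torques, N m; "tcp_pos": TCP position; "orientation": TCP orientation; "contact_force": force on the tool from outside, world axes, zero at the start; "moment": the same for the moment, N m; "grip_width": finger opening in m; "gripper_force": force on a finger pad.
Only numpy, scipy, OpenCV 4.12 (cv2) and the standard library are available. Lean on these libraries where they do the work, as an engineer would, in place of code of your own. Each camera call takes 0.05 s, during which the arm holds its last target. There are 200 camera calls.

## Working session

There is one attempt and no reset: what is moved stays moved. The work goes in short steps, Python scripts to look and compute and a tool call to move; the robot and the scene stay as the last step left them, time stands still between calls to the robot, and variables do not carry over. Pictures are saved under pics/ and viewed, at most 10 in all, crops included, and the job is handed in when it is done.

Besides the shell and the picture viewer there is one more tool, called after "Request:" by a JSON object that holds its "method" and its "body", one argument or row to a line. play_rows: Moves the arm, as the interface text tells. Its arguments: {"type":"object","properties":{"targets":{"type":"string"},"squeeze":{"type":"number"}},"required":["targets"]}

```bash
ls; mkdir -p pics; python3 - <<'E'
from bench import r
import cv2
o=r.get_obs(); print(o)
for n in("side","top"):
    print(n,r.camera_info(n)); im=r.grab_frame(n); cv2.imwrite(f"pics/{n}0.png",cv2.resize(im[:,:,::-1],(800,600),interpolation=cv2.INTER_CUBIC))
E
```

```text
pics
{'clock': 0.0, 'joints': array([ 1.23491945,  0.47781063,  0.02235207,  1.55644148, -0.01149049,
        1.10930052, -0.0830812 ]), 'qvel': array([-0.0001006 , -0.00227748,  0.00188516, -0.00069918,  0.00056014,
       -0.00192705,  0.00140944]), 'tau': array([-1.04982093e-03, -5.96454155e+01,  1.60773374e+00, -2.81196588e+01,
        1.24791704e-02,  9.35071061e-03,  4.14354042e-05]), 'tcp_pos': array([ 0.15226625, -0.65699836,  0.23032311]), 'orientation': array([-3.11944965e+00, -3.56866659e-01,  5.60622317e-04]), 'contact_force': array([-0.02366339, -0.21823908,  0.6593243 ]), 'moment': array([-0.03172004,  0.01079725,  0.00023955]), 'gripper_force': 0.0, 'grip_width': 0.08546206381795604}
side {'fov_y': 55.44254142027258, 'cx': 250.56196121731068, 'cy': 196.3658100028986, 'position': array([ 0.23647967, -1.06664686,  0.96484385]), 'rotation': array([-2.19767085,  0.31637245, -0.18040083])}
top {'fov_y': 46.94633890544023, 'cx': 250.30641728943158, 'cy': 193.67263433399222, 'position': array([ 0.37113006, -0.01388741,  1.67622358]), 'rotation': array([-2.13374803,  2.17776986, -0.13091619])}
```

View pics/side0.png

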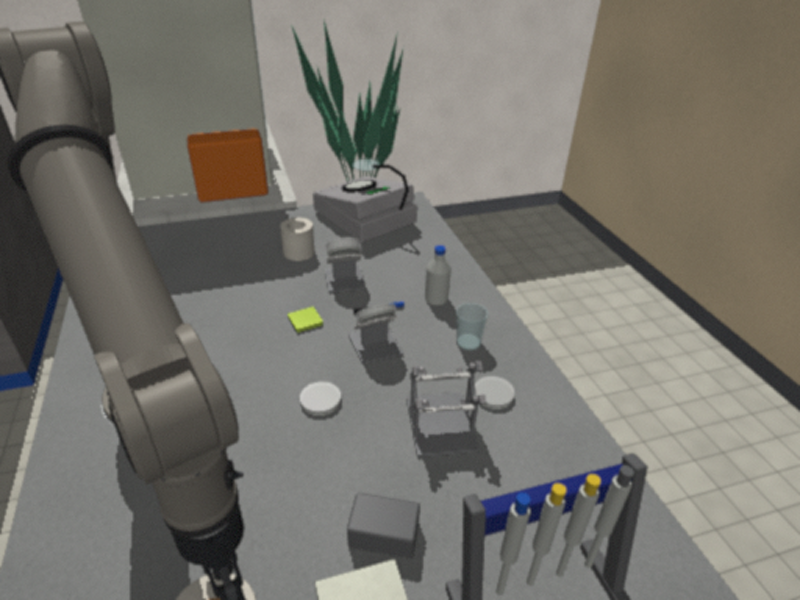

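View pics/top0.png

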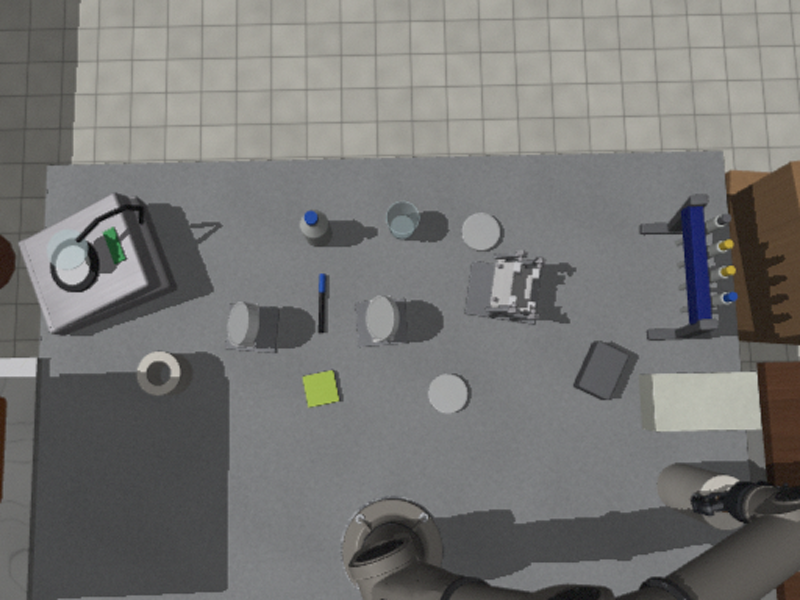

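The pictures show the dishes in the 800x600 top view near (243,323) and (382,318), and the rack near (515,285). The tool points down and the moves only offer shift and spin, so first I'll check how the tool tilt behaves at the edge of reach.

Request:
{"method": "play_rows", "body": {
  "targets": "-1 0 0 -0.32 0;-1 0 0 -0.32 0;-1 0 0 -0.32 0;-1 0 0 -0.32 0;-1 0 0 -0.32 0;-1 0 0 -0.32 0;-1 0 0 -0.32 0;-1 0 0 -0.32 0"
}}

```text
clock: 0.77
tcp_pos: [0.1523, -0.6573, 0.5556]
orientation: [3.117, 0.357, 0.001]
contact_force: [0.2, -0.7, -0.3]
grip_width: 0.0852
gripper_force: 0.0
```

Request:
{"method": "play_rows", "body": {
  "targets": "-1 0 0 -0.32 0;-1 0 0 -0.32 0;-1 0 0 -0.32 0;-1 0 0 -0.32 0;-1 0 0 -0.32 0;-1 0 0 -0.32 0;-1 0 0 -0.32 0;-1 0 0 -0.32 0"
}}

```text
clock: 1.43
tcp_pos: [0.1772, -0.5567, 0.7502]
orientation: [2.91, 0.368, 0.082]
contact_force: [5.2, -0.1, 0.9]
grip_width: 0.0856
gripper_force: 0.0
```

Request:
{"method": "play_rows", "body": {
  "targets": "-1 0 0 0.1 0;-1 0 0 0.1 0;-1 0 0 0.1 0;-1 0 0 0.1 0"
}}

```text
clock: 1.77
tcp_pos: [0.1707, -0.5825, 0.6341]
orientation: [2.944, 0.329, 0.049]
contact_force: [0.8, 0.7, -0.3]
grip_width: 0.0855
gripper_force: 0.0
```

```bash
python3 - <<'E'
from bench import r
from scipy.spatial.transform import Rotation as R
o=r.get_obs(); print(o['joints'].round(3),o['tcp_pos']); print(R.from_rotvec(o['orientation']).as_matrix().round(3))
E
```

```text
[ 0.589  0.185  0.764  1.15  -0.138  1.672 -0.043] [ 0.170702   -0.58253461  0.63414362]
[[ 0.975  0.216  0.052]
 [ 0.222 -0.96  -0.173]
 [ 0.013  0.18  -0.984]]
```

```bash
cat > h.py <<'E'
import numpy as np, cv2
from scipy.spatial.transform import Rotation as R
from bench import r
def cam(n):
    c=r.camera_info(n); f=192/np.tan(np.radians(c['fov_y']/2))
    return c,f,R.from_rotvec(c['rotation']).as_matrix()
def at_z(n,u,v,z):
    c,f,M=cam(n); d=M@np.array([(u-c['cx'])/f,(v-c['cy'])/f,1]); p=c['position']
    return p+d*(z-p[2])/d[2]
def proj(n,P):
    c,f,M=cam(n); q=(np.atleast_2d(P)-c['position'])@M; return np.c_[c['cx']+f*q[:,0]/q[:,2],c['cy']+f*q[:,1]/q[:,2]]
def shot(n): return r.grab_frame(n)[:,:,::-1].copy()
def crop(im,u,v,w,h,s,fn): cv2.imwrite(fn,cv2.resize(im[v:v+h,u:u+w],None,fx=s,fy=s,interpolation=cv2.INTER_CUBIC))
E
python3 - <<'E'
from h import *
t=shot('top'); cv2.imwrite('pics/t1raw.png',t); crop(t,140,145,125,92,6.4,'pics/t1a.png'); 
crop(t,265,145,100,75,8,'pics/t1b.png')
s=shot('side'); cv2.imwrite('pics/s1raw.png',s); crop(s,200,145,120,150,4,'pics/s1.png')
E
```

```text
(no output)
```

View pics/t1a.png

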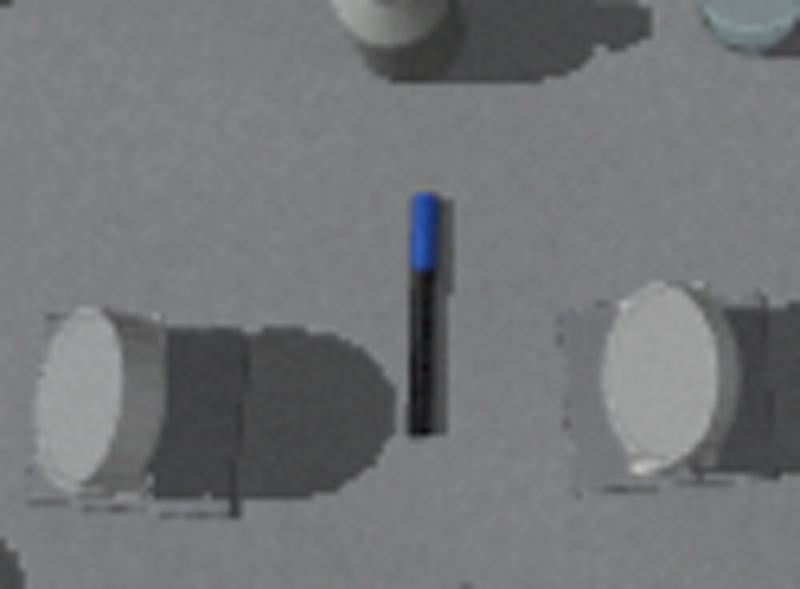

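View pics/t1b.png

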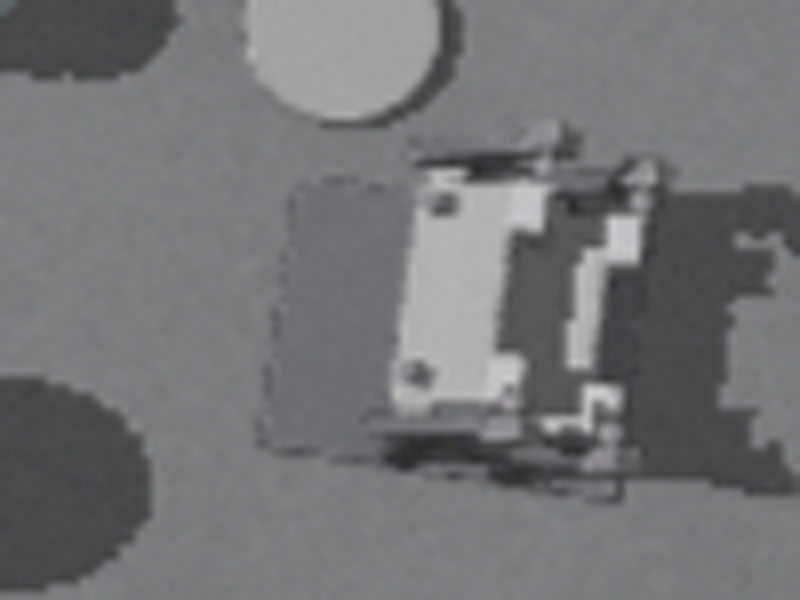

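```bash
python3 - <<'E'
from h import *
a=lambda x,y:(140+x/6.4,145+y/6.4)
b=lambda x,y:(265+x/8,145+y/8)
c5=np.array([0.77,0.64])
print('left lid deep/shallow',at_z('top',*a(80,400),.1206),at_z('top',*a(80,400),.1141))
print('right lid deep/sh',at_z('top',*a(661,376),.1206),at_z('top',*a(661,376),.1141))
for n,l in(('L',[(45,318),(28,500),(238,515)]),('R',[(560,305),(577,492),(775,300)])):
    print(n,[at_z('top',*a(*p),0.0).round(4) for p in l])
P=[at_z('top',*b(*p),0.0) for p in[(293,180),(262,448),(620,498)]]
print(np.array(P).round(4),np.linalg.norm(P[0]-P[1]),np.linalg.norm(P[2]-P[1]))
E
```

```text
left lid deep/shallow [0.52335343 0.33544747 0.1206    ] [0.52398948 0.33690713 0.1141    ]
right lid deep/sh [0.53006655 0.01431015 0.1206    ] [0.53073065 0.01442797 0.1141    ]
L [array([0.5848, 0.3838, 0.    ]), array([0.4763, 0.3929, 0.    ]), array([0.4649, 0.2684, 0.    ])]
R [array([0.5862, 0.076 , 0.    ]), array([0.4744, 0.0675, 0.    ]), array([ 0.5866, -0.0524,  0.    ])]
[[ 0.6779 -0.2105  0.    ]
 [ 0.5486 -0.1913  0.    ]
 [ 0.5212 -0.3605  0.    ]] 0.13066806241775264 0.17146328229104726
```

View pics/s1.png

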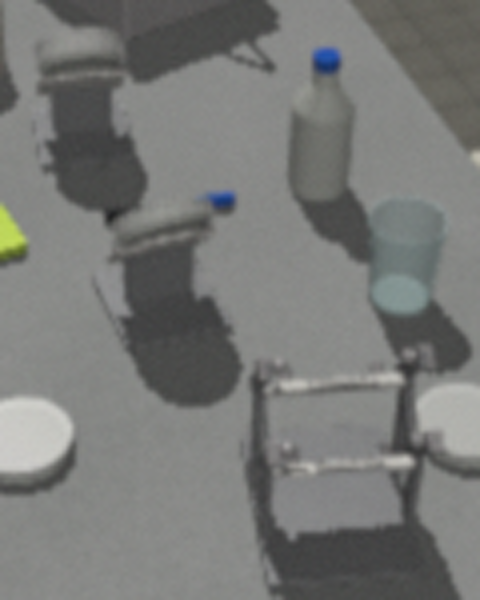

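```bash
python3 - <<'E'
from h import *
from scipy.optimize import least_squares
im=cv2.imread('pics/t1raw.png'); g=cv2.cvtColor(im,cv2.COLOR_BGR2GRAY)
for nm,seed,t,y0 in(('deep',(152,207),.032,(.523,.31)),('shal',(243,204),.022,(.53,0))):
    print(g[seed[1],seed[0]-12:seed[0]+18])
    m=np.zeros((386,514),np.uint8); gg=g.copy()
    cv2.floodFill(gg,m,seed,255,8,8,cv2.FLOODFILL_FIXED_RANGE)
    mm=m[1:-1,1:-1]; mm=cv2.morphologyEx(mm,cv2.MORPH_OPEN,np.ones((3,3),np.uint8)); c=max(cv2.findContours(mm,0,1)[0],key=cv2.contourArea); e=cv2.fitEllipse(c); print(nm,e,cv2.contourArea(c))
    pts=c[:,0,:].astype(float); ce=pts.mean(0); 
    th=np.linspace(0,2*np.pi,120)
    def f(p):
        xs=np.array([np.sin(p[2]),np.cos(p[2]),0]);ys=np.array([-xs[1],xs[0],0]);z=np.array([0,0,1]);n=.766*xs+.643*z;d=.643*xs-.766*z
        C=np.array([p[0],p[1],.1])+t*n
        q=proj('top',C+.05*(np.outer(np.cos(th),d)+np.outer(np.sin(th),ys))).astype(np.float32)
        E=cv2.fitEllipse(q); return np.array(E[0]),E
    s=least_squares(lambda p:np.r_[f(p)[0]-e[0]],[*y0,0.0],x_scale=.01)
    for yaw in(-.15,-.08,0,.08,.15):
        s=least_squares(lambda p:f([*p,yaw])[0]-e[0],y0); print(yaw,s.x.round(4),f([*s.x,yaw])[1])
# rack
yaw=np.radians(8.8); xs=np.array([np.sin(yaw),np.cos(yaw),0]);ys=np.array([-xs[1],xs[0],0]);z=np.array([0,0,1])
O=np.array([.5996,-.2855,0]); n=.766*xs+.643*z;d=.643*xs-.766*z
U=O+.0206*xs+.1524*z; L=O-.03*xs+.11*z
print('U',U,'L',L)
q=proj('top',[U,U+.0225*ys*2,U+.05*d,L,U-.022*d+.055*ys+.01*n,U-.022*d-.055*ys+.01*n,O+.085*xs-.066*ys,O-.085*xs+.066*ys]); print((q-[265,145])*8)
E
```

```text
[127 126 126 127 127 139 159 156 157 156 156 155 155 155 155 156 155 157
 145 112 110 111 111 110 108  98  66  66  68  67]
deep ((151.95289611816406, 206.4939422607422), (11.703412055969238, 24.653114318847656), 8.076289176940918) 223.0
-0.15 [0.5346 0.311 ] ((152.7351531982422, 205.36366271972656), (13.637518882751465, 28.27873420715332), 175.93899536132812)
-0.08 [0.523 0.31 ] ((152.9481658935547, 208.15589904785156), (13.461472511291504, 28.311622619628906), 179.33848571777344)
0 [0.5297 0.3167] ((151.0417938232422, 205.76797485351562), (13.162569046020508, 28.302509307861328), 3.554234027862549)
0.08 [0.5252 0.3106] ((152.78652954101562, 206.4751739501953), (13.086859703063965, 28.330467224121094), 7.559689044952393)
0.15 [0.523 0.31 ] ((153.0041046142578, 206.61961364746094), (12.977879524230957, 28.354694366455078), 11.083771705627441)
[115 114 123 148 154 158 156 156 155 158 157 157 157 156 157 159 155 156
 156 156 158 123 108 107  89  65  69  67  70  72]
shal ((242.9983673095703, 202.99139404296875), (16.505247116088867, 24.710878372192383), 177.95655822753906) 317.5
-0.15 [ 
[... 233 characters left out ...]
066406)
0 [ 5.3e-01 -5.0e-04] ((242.96298217773438, 203.98890686035156), (17.611740112304688, 28.1824951171875), 3.642148017883301)
0.08 [ 5.3e-01 -5.0e-04] ((242.96824645996094, 203.62803649902344), (17.43411636352539, 28.179838180541992), 8.12303638458252)
0.15 [ 5.3e-01 -5.0e-04] ((242.9966278076172, 203.31332397460938), (17.280668258666992, 28.177444458007812), 12.021753311157227)
U [ 0.60275151 -0.2651425   0.1524    ] L [ 0.59501042 -0.31514685  0.11      ]
[[463.30302138 283.40451312]
 [451.58867216 385.0210183 ]
 [378.06374279 287.15924022]
 [560.8023514  312.7857244 ]
 [472.51374782 403.2255583 ]
 [501.27448792 151.97728339]
 [295.32287053 180.0807279 ]
 [617.65646893 497.78577062]]
```

```bash
cat >> h.py <<'E'
def tri(uvt,uvs):
    A=[];B=[]
    for n,(u,v) in(('top',uvt),('side',uvs)):
        c,f,M=cam(n); d=M@np.array([(u-c['cx'])/f,(v-c['cy'])/f,1]); d/=np.linalg.norm(d); Q=np.eye(3)-np.outer(d,d); A.append(Q);B.append(Q@c['position'])
    x=np.linalg.lstsq(np.vstack(A),np.r_[tuple(B)],rcond=None)[0]; return x
E
python3 - <<'E'
from h import *
b=lambda x,y:(265+x/8,145+y/8)
s=lambda x,y:(200+x/4,145+y/4)
print('upper end',tri(b(503,297),s(338,381)).round(4))
print('lower end',tri(b(600,307),s(352,463)).round(4))
yaw=np.radians(8.8); xs=np.array([np.sin(yaw),np.cos(yaw),0]);ys=np.array([-xs[1],xs[0],0]);z=np.array([0,0,1])
n=.766*xs+.643*z;d=.643*xs-.766*z
for sh in(0,-.01,-.015,-.02):
    O=np.array([.5996,-.2855,0])+sh*xs; U=O+.0206*xs+.1524*z; L=O-.03*xs+.11*z
    print(sh,U.round(4),L.round(4),((proj('top',[U,L,U+.04*d+.014*n,U+.052*d])-[265,145])*8).round().tolist(),((proj('side',[U,L])-[200,145])*4).round().tolist())
# stands
a=lambda x,y:(140+x/6.4,145+y/6.4)
for nm,uv,t,yw in(('deep',(151.95,206.5),.032,.087),('shal',(243.0,203.2),.022,-.087)):
    xs=np.array([np.sin(yw),np.cos(yw),0]); n=.766*xs+.643*z
    F=at_z('top',*uv,.1+t*n[2]); S=F-t*n; print(nm,'face',F,'seat',S, 'circle rows', ((proj('top',[F+.05*np.array([-xs[1],xs[0],0]),F-.05*np.array([-xs[1],xs[0],0])])-[140,145])*6.4).round().tolist())
    print((proj('side',[S-.05*(.643*xs-.766*z),F-.05*(.643*xs-.766*z)])-[200,145])*4)
E
```

```text
upper end [ 0.5992 -0.2835  0.1487]
lower end [ 0.5976 -0.3335  0.1061]
0 [ 0.6028 -0.2651  0.1524] [ 0.595  -0.3151  0.11  ] [[463.0, 283.0], [561.0, 313.0], [373.0, 280.0], [375.0, 287.0]] [[332.0, 362.0], [341.0, 444.0]]
-0.01 [ 0.6012 -0.275   0.1524] [ 0.5935 -0.325   0.11  ] [[486.0, 286.0], [583.0, 316.0], [396.0, 283.0], [397.0, 290.0]] [[334.0, 371.0], [344.0, 453.0]]
-0.015 [ 0.6005 -0.28    0.1524] [ 0.5927 -0.33    0.11  ] [[498.0, 288.0], [594.0, 317.0], [407.0, 285.0], [408.0, 292.0]] [[336.0, 375.0], [345.0, 458.0]]
-0.02 [ 0.5997 -0.2849  0.1524] [ 0.592  -0.3349  0.11  ] [[509.0, 289.0], [605.0, 319.0], [418.0, 286.0], [419.0, 293.0]] [[337.0, 379.0], [347.0, 462.0]]
deep face [0.52694702 0.3374251  0.120576  ] seat [0.52481717 0.31300581 0.1       ] circle rows [[68.0, 484.0], [85.0, 304.0]]
[[82.33168025 54.81571788]
 [78.54189756 27.20493845]]
shal face [0.53270893 0.01539008 0.114146  ] seat [ 0.5341732  -0.00139819  0.1       ] circle rows [[669.0, 462.0], [650.0, 284.0]]
[[175.02262418 221.81969264]
 [168.61650186 199.44554351]]
```

```bash
cat >> h.py <<'E'
def go(*T):
    o=r.get_obs(); M=R.from_rotvec(o['orientation']).as_matrix()
    print('j',o['joints'].round(2),'x',M[:,0].round(3),'y',M[:,1].round(3),'z',M[:,2].round(3),'p',o['tcp_pos'].round(4),'F',o['contact_force'].round(1),'t',round(o['clock'],1))
    for t in T: print('to',t,'shift',(M.T@(np.array(t)-o['tcp_pos'])).round(4))
E
python3 -c "
from h import *
go((.5,-.25,.6),(.48,.3,.6),(.06,.6,.62))"
```

```text
j [ 0.59  0.18  0.76  1.14 -0.14  1.68 -0.04] x [0.975 0.22  0.013] y [ 0.214 -0.958  0.189] z [ 0.054 -0.181 -0.982] p [ 0.1699 -0.5838  0.6399] F [ 0.  -0.2  0.4] t 1.9
to (0.5, -0.25, 0.6) shift [ 0.395  -0.2567 -0.0035]
to (0.48, 0.3, 0.6) shift [ 0.4967 -0.7882 -0.1043]
to (0.06, 0.6, 0.62) shift [ 0.1535 -1.1618 -0.201 ]
```

Request:
{"method": "play_rows", "body": {
  "targets": "-1 .27 -.18 0 0;-1 .27 -.18 0 0;-1 .27 -.18 0 0;-1 .27 -.18 0 0;-1 .27 -.18 0 0;-1 .27 -.18 0 0;-1 .27 -.18 0 0;-1 .27 -.18 0 0"
}}

```text
clock: 2.53
tcp_pos: [0.3968, -0.3501, 0.6113]
orientation: [2.934, 0.326, 0.056]
contact_force: [0.3, -1.3, 0.4]
grip_width: 0.085
gripper_force: 0.0
```

Request:
{"method": "play_rows", "body": {
  "targets": "-1 .13 -.08 0 0;-1 .13 -.08 0 0;-1 .13 -.08 0 0;-1 .16 -.25 -.03 0;-1 .16 -.25 -.03 0;-1 .16 -.25 -.03 0;-1 .16 -.25 -.03 0;-1 .16 -.25 -.03 0"
}}

```text
clock: 3.2
tcp_pos: [0.4964, -0.0681, 0.5956]
orientation: [2.937, 0.328, 0.057]
contact_force: [-0.2, -0.2, -0.1]
grip_width: 0.0853
gripper_force: 0.0
```

Request:
{"method": "play_rows", "body": {
  "targets": "-1 .07 -.31 -.06 0;-1 .07 -.31 -.06 0;-1 .07 -.31 -.06 0;-1 .07 -.31 -.06 0;-1 .07 -.31 -.06 0;-1 .07 -.31 -.06 0;-1 .07 -.31 -.06 0;-1 .07 -.31 -.06 0"
}}

```text
clock: 3.87
tcp_pos: [0.4947, 0.2547, 0.5963]
orientation: [2.939, 0.326, 0.054]
contact_force: [0.5, -0.8, -0.4]
grip_width: 0.0854
gripper_force: 0.0
```

```bash
python3 -c "
from h import *
go((.06,.6,.62))"
```

```text
j [-0.59  0.2  -0.13  1.16  0.21  1.86 -2.02] x [0.975 0.22  0.016] y [ 0.214 -0.959  0.186] z [ 0.056 -0.178 -0.982] p [0.4947 0.2547 0.5963] F [ 0.5 -0.8 -0.4] t 3.9
to (0.06, 0.6, 0.62) shift [-0.3475 -0.4197 -0.1091]
```

Request:
{"method": "play_rows", "body": {
  "targets": "-1 -.2 -.24 -.06 -.95;-1 -.2 -.24 -.06 -.95;-1 -.2 -.24 -.06 -.95;-1 -.2 -.24 -.06 -.95;-1 -.2 -.24 -.06 -.95;-1 -.2 -.24 -.06 -.95;-1 -.2 -.24 -.06 -.95;-1 -.2 -.24 -.06 -.95"
}}

```text
clock: 4.53
tcp_pos: [0.3066, 0.4044, 0.602]
orientation: [2.627, 1.35, -0.053]
contact_force: [0.8, 0.3, -0.2]
grip_width: 0.0855
gripper_force: 0.0
```

```bash
python3 -c "
from h import *
go((.05,.6,.62),(.05,.6,.92))"
```

```text
j [-1.34  0.14  0.26  1.22  0.1   1.92 -1.67] x [ 0.585  0.802 -0.117] y [ 0.809 -0.568  0.15 ] z [ 0.054 -0.182 -0.982] p [0.3066 0.4044 0.602 ] F [ 0.8  0.3 -0.2] t 4.5
to (0.05, 0.6, 0.62) shift [ 0.0047 -0.316  -0.067 ]
to (0.05, 0.6, 0.92) shift [-0.0303 -0.2712 -0.3616]
```

Request:
{"method": "play_rows", "body": {
  "targets": "-1 0 -.32 -.067 -.6;-1 0 -.32 -.067 -.6;-1 0 -.32 -.067 -.6;-1 0 -.32 -.067 -.6;-1 0 -.32 -.067 -.6;-1 0 -.32 -.067 -.6;-1 0 -.32 -.067 -.6;-1 0 -.32 -.067 -.6"
}}

```text
clock: 5.2
tcp_pos: [0.124, 0.537, 0.5849]
orientation: [2.123, 2.09, -0.111]
contact_force: [-0.2, 0.6, -0.1]
grip_width: 0.0856
gripper_force: 0.0
```

```bash
python3 -c "
from h import *
go((.05,.6,.62),(.05,.7,.82))"
```

```text
j [-2.03  0.29  0.77  1.16 -0.1   1.92 -1.31] x [ 0.021  0.986 -0.165] y [ 0.998 -0.011  0.062] z [ 0.059 -0.166 -0.984] p [0.124  0.537  0.5849] F [-0.2  0.6 -0.1] t 5.2
to (0.05, 0.6, 0.62) shift [ 0.0548 -0.0723 -0.0493]
to (0.05, 0.7, 0.82) shift [ 0.1205 -0.061  -0.2628]
```

Request:
{"method": "play_rows", "body": {
  "targets": "-1 .1 -.09 -.32 0;-1 .1 -.09 -.32 0;-1 .1 -.09 -.32 0;-1 .1 -.09 -.32 0;-1 .1 -.09 -.32 0;-1 .1 -.09 -.32 0;-1 .1 -.09 -.32 0;-1 .1 -.09 -.32 0"
}}

```text
clock: 5.87
tcp_pos: [0.0354, 0.5453, 0.6399]
orientation: [2.197, 2.151, 0.023]
contact_force: [0.1, 2.2, -0.6]
grip_width: 0.0855
gripper_force: 0.0
```

```bash
python3 -c "
from h import *
go((.05,.7,1))"
```

```text
j [-2.16  0.21  0.69  1.09 -0.08  1.92 -1.52] x [ 0.022  0.999 -0.036] y [ 0.998 -0.02   0.058] z [ 0.057 -0.037 -0.998] p [0.0354 0.5453 0.6399] F [ 0.1  2.2 -0.6] t 5.9
to (0.05, 0.7, 1) shift [ 0.1421  0.0323 -0.3641]
```

Request:
{"method": "play_rows", "body": {
  "targets": "-1 .15 0 -.36 0;-1 .15 0 -.36 0;-1 .15 0 -.36 0;-1 .15 0 -.36 0;-1 .15 0 -.36 0;-1 .15 0 -.36 0;-1 .15 0 -.36 0;-1 .15 0 -.36 0"
}}

```text
clock: 6.53
tcp_pos: [0.0307, 0.5615, 0.6878]
orientation: [2.266, 2.157, 0.179]
contact_force: [10.1, 0.5, -0.5]
grip_width: 0.0857
gripper_force: 0.0
```

Request:
{"method": "play_rows", "body": {
  "targets": "-1 .15 0 -.36 0;-1 .15 0 -.36 0;-1 .15 0 -.36 0;-1 .15 0 -.36 0;-1 .15 0 -.36 0;-1 .15 0 -.36 0;-1 .15 0 -.36 0;-1 .15 0 -.36 0"
}}

```text
clock: 7.2
tcp_pos: [0.0013, 0.5737, 0.7537]
orientation: [-2.14, -2.115, -0.279]
contact_force: [-0.7, 0.0, -0.3]
grip_width: 0.0853
gripper_force: 0.0
```

```bash
python3 -c "
from h import *
go((.05,.7,1))"
```

```text
j [-2.13  0.19  0.59  0.85 -0.07  1.92 -1.6 ] x [0.007 0.977 0.214] y [ 0.999 -0.017  0.044] z [ 0.047  0.213 -0.976] p [0.0013 0.5737 0.7537] F [-0.7  0.  -0.3] t 7.2
to (0.05, 0.7, 1) shift [ 0.1764  0.0575 -0.2112]
```

Request:
{"method": "play_rows", "body": {
  "targets": "-1 .2 .02 -.33 0;-1 .2 .02 -.33 0;-1 .2 .02 -.33 0;-1 .2 .02 -.33 0;-1 .2 .02 -.33 0;-1 .2 .02 -.33 0;-1 .2 .02 -.33 0;-1 .2 .02 -.33 0"
}}

```text
clock: 7.87
tcp_pos: [-0.0105, 0.5805, 0.8045]
orientation: [-2.052, -2.076, -0.386]
contact_force: [0.0, 1.4, -0.5]
grip_width: 0.0856
gripper_force: 0.0
```

Request:
{"method": "play_rows", "body": {
  "targets": "-1 .25 .02 -.3 0;-1 .25 .02 -.3 0;-1 .25 .02 -.3 0;-1 .25 .02 -.3 0;-1 .25 .02 -.3 0;-1 .25 .02 -.3 0;-1 .25 .02 -.3 0;-1 .25 .02 -.3 0"
}}

```text
clock: 8.53
tcp_pos: [-0.025, 0.5723, 0.8803]
orientation: [-1.983, -1.969, -0.594]
contact_force: [-2.1, 3.4, -1.3]
grip_width: 0.0853
gripper_force: 0.0
```

```bash
python3 -c "
from h import *
go((.05,.7,1))"
```

```text
j [-1.96  0.17  0.17  0.59  0.18  1.91 -1.7 ] x [-0.015  0.879  0.476] y [ 0.996 -0.029  0.086] z [ 0.09   0.476 -0.875] p [-0.025   0.5723  0.8803] F [-2.1  3.4 -1.3] t 8.5
to (0.05, 0.7, 1) shift [ 0.1681  0.0812 -0.0372]
```

Request:
{"method": "play_rows", "body": {
  "targets": "-1 .25 .05 -.28 0;-1 .25 .05 -.28 0;-1 .25 .05 -.28 0;-1 .25 .05 -.28 0;-1 .25 .05 -.28 0;-1 .25 .05 -.28 0;-1 .25 .05 -.28 0;-1 .25 .05 -.28 0"
}}

```text
clock: 9.2
tcp_pos: [-0.0012, 0.5809, 0.9144]
orientation: [-1.934, -1.935, -0.64]
contact_force: [-0.6, -0.2, 0.2]
grip_width: 0.085
gripper_force: 0.0
```

```bash
python3 -c "
from h import *
go((.05,.7,1))"
```

```text
j [-2.19  0.24  0.83  0.48 -0.18  1.92 -1.54] x [-0.023  0.848  0.53 ] y [ 0.996 -0.023  0.081] z [ 0.081  0.53  -0.844] p [-0.0012  0.5809  0.9144] F [-0.6 -0.2  0.2] t 9.2
to (0.05, 0.7, 1) shift [ 0.1452  0.0552 -0.0051]
```

Request:
{"method": "play_rows", "body": {
  "targets": "-1 .27 .02 -.26 0;-1 .27 .02 -.26 0;-1 .27 .02 -.26 0;-1 .27 .02 -.26 0;-1 .27 .02 -.26 0;-1 .27 .02 -.26 0;-1 .27 .02 -.26 0;-1 .27 .02 -.26 0"
}}

```text
clock: 9.87
tcp_pos: [0.0029, 0.5908, 0.9329]
orientation: [-1.904, -1.907, -0.683]
contact_force: [-0.3, -0.0, 1.5]
grip_width: 0.0853
gripper_force: 0.0
```

```bash
python3 -c "
from h import *
go((.05,.7,1))"
```

```text
j [-2.1   0.27  0.79  0.4  -0.22  1.92 -1.53] x [-0.027  0.822  0.569] y [ 0.996 -0.025  0.083] z [ 0.083  0.569 -0.818] p [0.0029 0.5908 0.9329] F [-0.3 -0.   1.5] t 9.9
to (0.05, 0.7, 1) shift [0.1267 0.0498 0.0111]
```

Request:
{"method": "play_rows", "body": {
  "targets": "-1 .19 .02 -.35 0;-1 .19 .02 -.35 0;-1 .19 .02 -.35 0;-1 .19 .02 -.35 0;-1 .19 .02 -.35 0;-1 .19 .02 -.35 0;-1 .19 .02 -.35 0;-1 .19 .02 -.35 0"
}}

```text
clock: 10.53
tcp_pos: [0.0038, 0.532, 0.9656]
orientation: [-1.87, -1.876, -0.725]
contact_force: [-0.4, -0.6, 0.1]
grip_width: 0.0855
gripper_force: 0.0
```

```bash
python3 -c "
from h import *
go((.3,.5,.6),(.5,.2,.6))"
```

```text
j [-2.4   0.17  1.03  0.46 -0.16  1.92 -1.53] x [-0.031  0.793  0.608] y [ 0.996 -0.026  0.085] z [ 0.083  0.609 -0.789] p [0.0038 0.532  0.9656] F [-0.4 -0.6  0.1] t 10.5
to (0.3, 0.5, 0.6) shift [-0.2571  0.2648  0.2936]
to (0.5, 0.2, 0.6) shift [-0.5013  0.4717  0.1275]
```

Request:
{"method": "play_rows", "body": {
  "targets": "-1 .2 .02 -.35 0;-1 .2 .02 -.35 0;-1 .2 .02 -.35 0;-1 .2 .02 -.35 0;-1 .2 .02 -.35 0;-1 .2 .02 -.35 0"
}}

```text
clock: 11.03
tcp_pos: [-0.0694, 0.4913, 0.9987]
orientation: [-1.738, -1.887, -0.751]
contact_force: [-2.9, 1.2, -1.7]
grip_width: 0.0856
gripper_force: 0.0
```

Request:
{"method": "play_rows", "body": {
  "targets": "-1 -.2 .21 .15 -.9;-1 -.2 .21 .15 -.9;-1 -.2 .21 .15 -.9;-1 -.2 .21 .15 -.9;-1 -.2 .21 .15 -.9;-1 -.2 .21 .15 -.9;-1 -.2 .21 .15 -.9;-1 -.2 .21 .15 -.9"
}}

```text
clock: 11.7
tcp_pos: [0.1015, 0.4682, 0.8522]
orientation: [-1.341, -2.378, -0.899]
contact_force: [1.2, -0.6, 0.8]
grip_width: 0.0856
gripper_force: 0.0
```

```bash
cat >> h.py <<'E'
z=np.array([0,0,1.]); dr=np.radians
def frame(yaw):
    xs=np.array([np.sin(yaw),np.cos(yaw),0]); return .766*xs+.643*z, .643*xs-.766*z, np.array([-xs[1],xs[0],0])
SD=np.array([.5248,.3130,.1]); SS=np.array([.5342,-.0014,.1]); U=np.array([.600,-.282,.1524]); L=np.array([.5935,-.332,.110])
def spin(n):
    M=R.from_rotvec(r.get_obs()['orientation']).as_matrix(); q=M.T@n
    a=np.arctan2(-q[0],q[1]); print('spin to y=+n',round(a,3),'to y=-n',round(np.arctan2(q[0],-q[1]),3),'n.z',round(q[2],3))
E
python3 -c "
from h import *
n,d,y=frame(.087); C=SD+.016*n
go(C-.128*d, C-.008*d); spin(n)"
```

```text
j [-2.44 -0.33  0.46  1.15  0.45  1.64 -1.22] x [-0.537  0.675  0.505] y [0.841 0.38  0.385] z [ 0.068  0.632 -0.772] p [0.1015 0.4682 0.8522] F [ 1.2 -0.6  0.8] t 11.7
to [0.51871351 0.24321693 0.208336  ] shift [-0.7014  0.017   0.3834]
to [0.52541796 0.3200851  0.116416  ] shift [-0.6996  0.0165  0.5034]
spin to y=+n -0.935 to y=-n 2.207 n.z -0.01
```

Request:
{"method": "play_rows", "body": {
  "targets": "-1 -.29 .007 .16 -.935;-1 -.29 .007 .16 -.935;-1 -.29 .007 .16 -.935;-1 -.29 .007 .16 -.935;-1 -.29 .007 .16 -.935;-1 -.29 .007 .16 -.935;-1 -.29 .007 .16 -.935;-1 -.29 .007 .16 -.935"
}}

```text
clock: 12.37
tcp_pos: [0.1787, 0.423, 0.7335]
orientation: [-0.78, -2.748, -1.001]
contact_force: [-1.2, 0.7, 0.1]
grip_width: 0.0857
gripper_force: 0.0
```

Request:
{"method": "play_rows", "body": {
  "targets": "-1 -.15 -.19 .13 0;-1 -.15 -.19 .13 0;-1 -.15 -.19 .13 0;-1 -.15 -.19 .13 0;-1 -.15 -.19 .13 0;-1 -.15 -.19 .13 0;-1 -.15 -.19 .13 0;-1 -.15 -.19 .13 0"
}}

```text
clock: 13.03
tcp_pos: [0.2573, 0.3704, 0.4985]
orientation: [-0.781, -2.718, -0.982]
contact_force: [0.4, 0.4, 0.1]
grip_width: 0.0855
gripper_force: 0.0
```

```bash
python3 -c "
from h import *
n,d,y=frame(.087); C=SD+.016*n
go(C-.128*d, C-.008*d); spin(n)"
```

```text
j [-0.73 -0.34 -0.05  2.01 -0.55  1.    0.42] x [-0.854  0.423  0.304] y [0.519 0.651 0.554] z [ 0.036  0.631 -0.775] p [0.2573 0.3704 0.4985] F [0.4 0.4 0.1] t 13.0
to [0.51871351 0.24321693 0.208336  ] shift [-0.3652 -0.1076  0.1541]
to [0.52541796 0.3200851  0.116416  ] shift [-0.3664 -0.105   0.2741]
spin to y=+n -0.479 to y=-n 2.662 n.z -0.015
```

Request:
{"method": "play_rows", "body": {
  "targets": "-1 -.27 -.08 .1 -.479;-1 -.27 -.08 .1 -.479;-1 -.27 -.08 .1 -.479;-1 -.27 -.08 .1 -.479;-1 -.27 -.08 .1 -.479;-1 -.27 -.08 .1 -.479;-1 -.27 -.08 .1 -.479;-1 -.27 -.08 .1 -.479"
}}

```text
clock: 13.7
tcp_pos: [0.4462, 0.2705, 0.3009]
orientation: [0.114, 2.945, 1.051]
contact_force: [-0.2, 0.9, 0.1]
grip_width: 0.0856
gripper_force: 0.0
```

```bash
python3 -c "
from h import *
n,d,y=frame(.087); C=SD+.016*n
go(C-.128*d, C-.008*d); spin(n)"
```

```text
j [-0.77  0.08  0.51  2.12 -0.9   0.93  1.79] x [-0.997  0.073  0.012] y [0.064 0.771 0.633] z [ 0.037  0.632 -0.774] p [0.4462 0.2705 0.3009] F [-0.2  0.9  0.1] t 13.7
to [0.51871351 0.24321693 0.208336  ] shift [-0.0754 -0.075   0.057 ]
to [0.52541796 0.3200851  0.116416  ] shift [-0.0777 -0.0734  0.177 ]
spin to y=+n 0.003 to y=-n -3.139 n.z -0.013
```

Request:
{"method": "play_rows", "body": {
  "targets": "-1 -.077 -.074 .057 0;-1 -.077 -.074 .057 0;-1 -.077 -.074 .057 0;-1 -.077 -.074 .057 0;-1 -.077 -.074 .057 0"
}}

```text
clock: 14.12
tcp_pos: [0.519, 0.2435, 0.2066]
orientation: [0.121, 2.952, 1.047]
contact_force: [0.0, 0.0, -0.2]
grip_width: 0.0855
gripper_force: 0.0
```

```bash
python3 -c "
from h import *
n,d,y=frame(.087); C=SD+.016*n
go(C-.128*d, C-.008*d)
t=shot('top'); s=shot('side'); a=cv2.resize(t[160:240,130:230],None,fx=4,fy=4,interpolation=2); b=cv2.resize(s[130:210,190:290],None,fx=4,fy=4,interpolation=2); cv2.imwrite('pics/g1.png',np.hstack([a,b]))
o=r.get_obs(); print(((proj('top',[o['tcp_pos'],C,C-.05*d])-[130,160])*4).round(), ((proj('side',[o['tcp_pos'],C,C-.05*d])-[190,130])*4+[400,0]).round())"
```

```text
j [-0.63  0.37  0.53  2.06 -1.12  0.99  2.12] x [-0.997  0.075  0.019] y [0.07  0.774 0.629] z [ 0.032  0.629 -0.777] p [0.519  0.2435 0.2066] F [ 0.   0.  -0.2] t 14.1
to [0.51871351 0.24321693 0.208336  ] shift [ 0.0003  0.0009 -0.0016]
to [0.52541796 0.3200851  0.116416  ] shift [-0.0024  0.003   0.1184]
[[175. 183.]
 [104. 188.]
 [131. 186.]] [[525.  73.]
 [518. 116.]
 [520. 101.]]
```

View pics/g1.png

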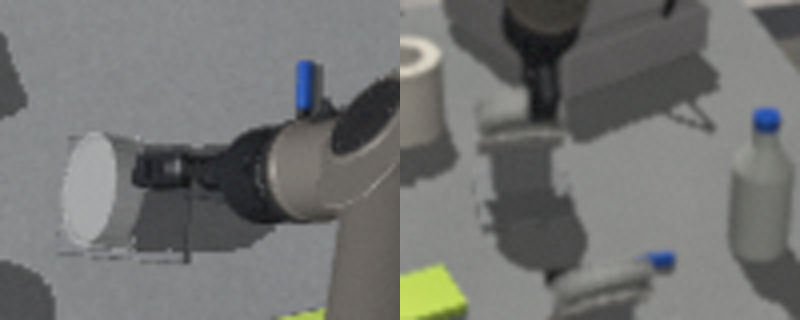

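```bash
python3 -c "
from h import *
n,d,y=frame(.087)
o=r.get_obs(); p=o['tcp_pos']; M=R.from_rotvec(o['orientation']).as_matrix(); Y=M[:,1];Z=M[:,2]
P=[p+.05*Y,p-.05*Y,p-.05*Z,p-.15*Z,p-.25*Z]
print(((proj('top',P)-[130,160])*4).round().tolist(), ((proj('side',P)-[190,130])*4+[400,0]).round().tolist())
print(o['grip_width'],o['orientation'])"
```

```text
[[120.0, 176.0], [226.0, 190.0], [205.0, 180.0], [271.0, 173.0], [346.0, 165.0]] [[519.0, 28.0], [531.0, 118.0], [529.0, 54.0], [539.0, 13.0], [549.0, -34.0]]
0.08518561663600646 [0.11526183 2.94593941 1.05194158]
```

Request:
{"method": "play_rows", "body": {
  "targets": "-1 0 .003 .04 0;-1 0 .003 .08 0;-1 0 .003 .105 0;-1 0 .003 .118 0;-1 0 .003 .118 0",
  "squeeze": 60
}}

```text
clock: 14.63
tcp_pos: [0.5215, 0.3248, 0.1211]
orientation: [0.108, 2.947, 1.055]
contact_force: [0.2, -0.3, 0.3]
grip_width: 0.0856
gripper_force: 0.0
```

Request:
{"method": "play_rows", "body": {
  "targets": "1 0 0 0 0;1 0 0 0 0;1 0 0 0 0;1 0 0 0 0;1 0 0 0 0;1 0 0 0 0"
}}

```text
clock: 15.13
tcp_pos: [0.5246, 0.3203, 0.1215]
orientation: [0.118, 2.944, 1.052]
contact_force: [-1.9, -3.9, 6.7]
grip_width: 0.031
gripper_force: 58.9
```

```bash
python3 -c "
from h import *
n,d,y=frame(.087); C=SD+.016*n
o=r.get_obs(); M=R.from_rotvec(o['orientation']).as_matrix(); c=M.T@(C-o['tcp_pos']); print(c); np.save('c_deep.npy',c); spin(n)"
```

```text
[-0.00108667 -0.0031972   0.01179505]
spin to y=+n 0.001 to y=-n -3.141 n.z -0.013
```

Request:
{"method": "play_rows", "body": {
  "targets": "1 0 .03 -.06 0;1 0 .03 -.10 0;1 0 .03 -.15 0;1 0 .03 -.15 0;1 0 .12 -.26 0;1 0 .12 -.26 0;1 0 .12 -.26 0;1 0 .12 -.26 0"
}}

```text
clock: 15.8
tcp_pos: [0.5241, 0.2487, 0.404]
orientation: [0.115, 2.938, 1.054]
contact_force: [0.5, -1.0, -0.4]
grip_width: 0.0307
gripper_force: 60.7
```

Request:
{"method": "play_rows", "body": {
  "targets": "1 -.09 -.21 -.17 .95;1 -.09 -.21 -.17 .95;1 -.09 -.21 -.17 .95;1 -.09 -.21 -.17 .95;1 -.09 -.21 -.17 .95;1 -.09 -.21 -.17 .95;1 -.09 -.21 -.17 .95;1 -.09 -.21 -.17 .95"
}}

```text
clock: 16.47
tcp_pos: [0.5927, -0.0351, 0.394]
orientation: [-1.356, -2.351, -0.86]
contact_force: [-0.0, -0.7, -2.1]
grip_width: 0.0316
gripper_force: 60.7
```

```bash
python3 -c "
from h import *
n,d,y=frame(dr(8.8)); c=np.load('c_deep.npy')
go(); spin(n)"
```

```text
j [-0.3   0.42  0.83  1.61 -0.9   1.63  1.19] x [-0.513  0.682  0.522] y [0.857 0.377 0.35 ] z [ 0.042  0.627 -0.778] p [ 0.5927 -0.0351  0.394 ] F [-0.  -0.7 -2.1] t 16.5
spin to y=+n -0.913 to y=-n 2.228 n.z -0.021
```

Request:
{"method": "play_rows", "body": {
  "targets": "1 -.22 -.135 -.15 .99;1 -.22 -.135 -.15 .99;1 -.22 -.135 -.15 .99;1 -.22 -.135 -.15 .99;1 -.22 -.135 -.15 .99;1 -.22 -.135 -.15 .99;1 -.22 -.135 -.15 .99;1 -.22 -.135 -.15 .99"
}}

```text
clock: 17.13
tcp_pos: [0.584, -0.33, 0.345]
orientation: [-2.16, -1.328, -0.517]
contact_force: [-2.2, -1.0, -1.4]
grip_width: 0.0312
gripper_force: 60.6
```

```bash
cat >> h.py <<'E'
def place(S,t,c,s,h=.002,yaw=dr(8.8)):
    """TCP so that a flipped dish (thickness t, centre c in tool frame) has its centre s along d from home, h off the plate"""
    n,d,y=frame(yaw); M=R.from_rotvec(r.get_obs()['orientation']).as_matrix(); Zt=M[:,2]; Y=-n-(-n@Zt)*Zt; Y/=np.linalg.norm(Y); X=np.cross(Y,Zt)
    return S+(t/2+h)*n+s*d-np.c_[X,Y,Zt]@np.array(c)
cD=(-.001,0,.012)
E
python3 -c "
from h import *
n,d,y=frame(dr(8.8))
P=place(L,.032,cD,-.13); go(P+[0,-.02,.1],P); spin(n)"
```

```text
j [ 0.28  0.74  0.75  1.23 -0.9   1.9   0.51] x [0.439 0.688 0.578] y [ 0.898 -0.363 -0.249] z [ 0.039  0.628 -0.777] p [ 0.584 -0.33   0.345] F [-2.2 -1.  -1.4] t 17.1
to [ 0.58335014 -0.42863753  0.33043233] shift [-0.0765  0.0388 -0.0507]
to [ 0.58335014 -0.40863753  0.23043233] shift [-0.1206  0.0565  0.0396]
spin to y=+n -1.907 to y=-n 1.235 n.z -0.019
```

Request:
{"method": "play_rows", "body": {
  "targets": "1 -.08 .04 -.02 .99;1 -.08 .04 -.02 .99;1 -.08 .04 -.02 .99;1 -.08 .04 -.02 .99;1 -.12 .056 .02 .99;1 -.12 .056 .04 .99;1 -.12 .056 .04 .99;1 -.12 .056 .04 .99"
}}

```text
clock: 17.8
tcp_pos: [0.589, -0.3972, 0.2302]
orientation: [-2.451, -0.153, -0.1]
contact_force: [-0.3, -0.2, -0.8]
grip_width: 0.0312
gripper_force: 60.7
```

```bash
python3 -c "
from h import *
n,d,y=frame(dr(8.8))
P=place(L,.032,cD,-.13); go(P); spin(n)"
```

```text
j [ 0.4   0.91  0.69  1.17 -0.91  1.84 -0.37] x [0.99  0.084 0.111] y [ 0.136 -0.768 -0.626] z [ 0.033  0.635 -0.772] p [ 0.589  -0.3972  0.2302] F [-0.3 -0.2 -0.8] t 17.8
to [ 0.58342274 -0.40870651  0.23037052] shift [-0.0065  0.008  -0.0076]
spin to y=+n -2.887 to y=-n 0.254 n.z -0.012
```

Now finish the spin and look before inserting.

Request:
{"method": "play_rows", "body": {
  "targets": "1 -.006 .008 -.007 .254;1 -.006 .008 -.007 .254;1 -.006 .008 -.007 .254;1 -.006 .008 -.007 .254"
}}

```text
clock: 18.13
tcp_pos: [0.5845, -0.4097, 0.2328]
orientation: [-2.453, 0.145, 0.003]
contact_force: [0.5, 0.4, -2.3]
grip_width: 0.031
gripper_force: 60.7
```

```bash
python3 -c "
from h import *
n,d,y=frame(dr(8.8))
P=place(L,.032,cD,-.13); go(P,place(L,.032,cD,0)); spin(n)
t=shot('top'); s=shot('side'); cv2.imwrite('pics/t2raw.png',t);cv2.imwrite('pics/s2raw.png',s);a=cv2.resize(t[140:230,270:370],None,fx=4,fy=4,interpolation=2); b=cv2.resize(s[210:300,230:330],None,fx=4,fy=4,interpolation=2); cv2.imwrite('pics/g2.png',np.hstack([a,b]))
Q=[L-.13*d+.018*n+.05*(np.cos(a)*d+np.sin(a)*y)+k*n for k in(.016,-.016) for a in(0,1.57,3.14,-1.57)]
print(((proj('top',Q)-[270,140])*4).round().tolist(), ((proj('side',Q)-[230,210])*4+[400,0]).round().tolist())"
```

```text
j [ 0.41  0.93  0.72  1.15 -0.93  1.86 -0.6 ] x [ 0.994 -0.104 -0.04 ] y [-0.106 -0.768 -0.631] z [ 0.035  0.631 -0.775] p [ 0.5845 -0.4097  0.2328] F [ 0.5  0.4 -2.3] t 18.1
to [ 0.58339056 -0.40867134  0.23040193] shift [-0.0011  0.0008  0.0025]
to [ 0.59617865 -0.32606533  0.13082193] shift [ 0.0069 -0.0011  0.1323]
spin to y=+n -3.129 to y=-n 0.012 n.z -0.016
[[328.0, 167.0], [371.0, 225.0], [430.0, 164.0], [384.0, 106.0], [352.0, 175.0], [395.0, 232.0], [452.0, 171.0], [407.0, 115.0]] [[643.0, 147.0], [589.0, 146.0], [674.0, 132.0], [726.0, 134.0], [648.0, 190.0], [594.0, 192.0], [680.0, 180.0], [732.0, 179.0]]
```

View pics/g2.png

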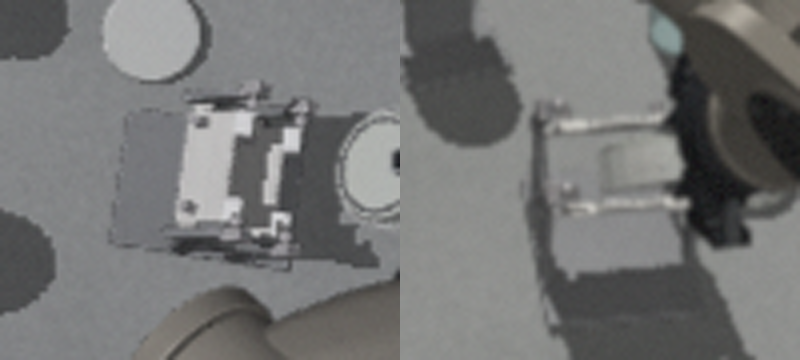

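Request:
{"method": "play_rows", "body": {
  "targets": "1 .001 0 .02 .012;1 .002 0 .04 .012;1 .003 0 .06 .012;1 .004 0 .075 .012;1 .0045 0 .085 .012;1 .0045 0 .085 .012"
}}

```text
clock: 18.73
tcp_pos: [0.5919, -0.3541, 0.1657]
orientation: [-2.449, 0.16, 0.013]
contact_force: [-2.3, 1.3, -2.1]
grip_width: 0.0314
gripper_force: 60.7
```

```bash
python3 -c "
from h import *
n,d,y=frame(dr(8.8)); F=r.get_obs()['contact_force']; print(F@n,F@d,F@y)
go(place(L,.032,cD,0)); spin(n)"
```

```text
-0.6059555597826429 2.1895766335968534 2.498853531681093
j [ 0.32  0.93  0.7   1.31 -0.95  1.72 -0.56] x [ 0.992 -0.112 -0.05 ] y [-0.119 -0.765 -0.633] z [ 0.032  0.634 -0.773] p [ 0.5919 -0.3541  0.1657] F [-2.3  1.3 -2.1] t 18.7
to [ 0.59621389 -0.32609407  0.1307957 ] shift [0.0029 0.0001 0.0449]
spin to y=+n 3.141 to y=-n -0.001 n.z -0.013
```

Request:
{"method": "play_rows", "body": {
  "targets": "1 .0005 0 .01 0;1 .001 0 .02 0;1 .0015 0 .028 0;1 .002 0 .034 0;1 .002 0 .034 0"
}}

```text
clock: 19.15
tcp_pos: [0.595, -0.3347, 0.1408]
orientation: [-2.45, 0.163, 0.01]
contact_force: [-2.6, 2.8, -2.4]
grip_width: 0.0314
gripper_force: 60.5
```

```bash
python3 -c "
from h import *
n,d,y=frame(dr(8.8)); F=r.get_obs()['contact_force']; print(F@n,F@d,F@y)
go(place(L,.032,cD,0))"
```

```text
0.27489187116298225 3.3054589990187013 2.9791476673237662
j [ 0.29  0.94  0.7   1.36 -0.96  1.67 -0.54] x [ 0.992 -0.115 -0.049] y [-0.12  -0.766 -0.632] z [ 0.035  0.632 -0.774] p [ 0.595  -0.3347  0.1408] F [-2.6  2.8 -2.4] t 19.1
to [ 0.59618103 -0.32607743  0.1308117 ] shift [ 0.0007 -0.0004  0.0132]
```

Request:
{"method": "play_rows", "body": {
  "targets": "1 0 0 .005 0;1 0 0 .009 0;1 0 0 .013 0;1 0 0 .013 0"
}}

```text
clock: 19.48
tcp_pos: [0.5956, -0.3275, 0.1317]
orientation: [-2.451, 0.164, 0.008]
contact_force: [-4.6, 0.5, 6.6]
grip_width: 0.0312
gripper_force: 63.9
```

Request:
{"method": "play_rows", "body": {
  "targets": "1 0 0 .003 0;1 0 0 .006 0;1 0 0 .006 0"
}}

```text
clock: 19.73
tcp_pos: [0.5953, -0.3271, 0.1313]
orientation: [-2.454, 0.166, 0.003]
contact_force: [-8.1, -7.5, 24.9]
grip_width: 0.031
gripper_force: 68.0
```

```bash
python3 -c "
from h import *
n,d,y=frame(dr(8.8)); F=r.get_obs()['contact_force']; print(F@n,F@d,F@y)
go(place(L,.032,cD,0))"
```

```text
9.413261420823812 -24.623516300986353 6.874362873986284
j [ 0.28  0.94  0.7   1.39 -0.97  1.65 -0.53] x [ 0.992 -0.119 -0.044] y [-0.12  -0.769 -0.628] z [ 0.04   0.629 -0.777] p [ 0.5953 -0.3271  0.1313] F [-8.1 -7.5 24.9] t 19.7
to [ 0.59611557 -0.32603557  0.13085025] shift [ 0.0007 -0.0007  0.0011]
```

Request:
{"method": "play_rows", "body": {
  "targets": "1 0 0 -.005 0;0 0 0 -.005 0;0 0 0 -.005 0;0 0 0 -.005 0;0 0 0 -.005 0"
}}

```text
clock: 20.15
tcp_pos: [0.5962, -0.3259, 0.1291]
orientation: [-2.451, 0.163, 0.009]
contact_force: [0.4, -0.4, -1.0]
grip_width: 0.0423
gripper_force: 0.0
```

Request:
{"method": "play_rows", "body": {
  "targets": "0 0 0 -.01 0;0 0 0 -.03 0;0 0 0 -.06 0;0 0 0 -.10 0;-1 0 0 -.14 0"
}}

```text
clock: 20.57
tcp_pos: [0.5909, -0.415, 0.2393]
orientation: [-2.451, 0.162, 0.011]
contact_force: [1.0, -1.1, -0.6]
grip_width: 0.0535
gripper_force: 0.0
```

```bash
python3 -c "
from h import *
n,d,y=frame(dr(8.8))
t=shot('top'); s=shot('side'); cv2.imwrite('pics/t3raw.png',t);a=cv2.resize(t[140:230,270:370],None,fx=4,fy=4,interpolation=2); b=cv2.resize(s[210:300,230:330],None,fx=4,fy=4,interpolation=2); cv2.imwrite('pics/g3.png',np.hstack([a,b]))
Q=[L+.05*(np.cos(a)*d+np.sin(a)*y)+k*n for k in(.032,0) for a in(1.57,3.14,-1.57)]
print(((proj('top',Q)-[270,140])*4).round().tolist(), ((proj('side',Q)-[230,210])*4+[400,0]).round().tolist())
n,d,y=frame(-.087); C=SS+.011*n
go(C-.128*d, C-.012*d); spin(n)"
```

```text
[[250.0, 226.0], [302.0, 169.0], [262.0, 115.0], [273.0, 233.0], [325.0, 176.0], [285.0, 123.0]] [[561.0, 164.0], [635.0, 153.0], [683.0, 153.0], [565.0, 205.0], [640.0, 195.0], [688.0, 193.0]]
j [ 0.43  0.93  0.71  1.1  -0.93  1.87 -0.63] x [ 0.992 -0.12  -0.044] y [-0.121 -0.772 -0.624] z [ 0.041  0.624 -0.78 ] p [ 0.5893 -0.4214  0.2439] F [-1.   0.4 -0.2] t 20.7
to [ 0.54061928 -0.07499859  0.205121  ] shift [-0.0883 -0.2374  0.2444]
to [ 0.53413831 -0.00069269  0.116265  ] shift [-0.0997 -0.2386  0.3598]
spin to y=+n 2.954 to y=-n -0.187 n.z -0.028
```

View pics/g3.png

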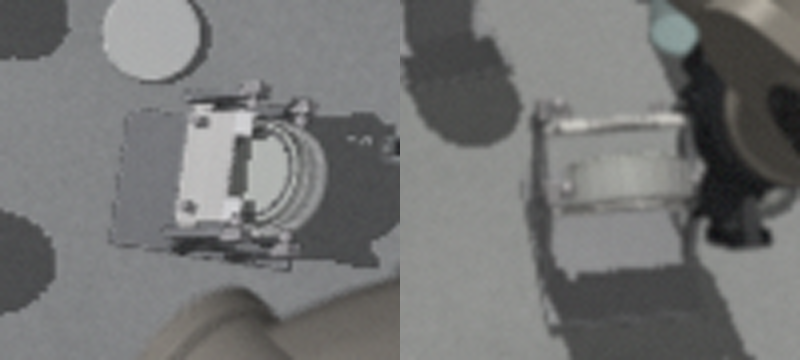

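Request:
{"method": "play_rows", "body": {
  "targets": "-1 -.002 -.018 -.023 0;-1 -.02 -.06 -.02 0;-1 -.03 -.10 -.01 0;-1 -.04 -.135 .0 0;-1 -.045 -.17 .02 -.1;-1 -.05 -.195 .045 -.187;-1 -.06 -.21 .08 -.187;-1 -.07 -.22 .115 -.187"
}}

```text
clock: 21.33
tcp_pos: [0.5523, -0.1632, 0.2924]
orientation: [-2.458, -0.071, -0.077]
contact_force: [-0.1, -0.9, -1.1]
grip_width: 0.0855
gripper_force: 0.0
```

```bash
python3 -c "
from h import *
n,d,y=frame(-.087); C=SS+.011*n
go(C-.128*d, C-.012*d); spin(n)"
```

```text
j [ 0.05  0.52  0.65  1.65 -0.83  1.59 -0.59] x [0.997 0.031 0.073] y [ 0.071 -0.775 -0.628] z [ 0.037  0.631 -0.775] p [ 0.5523 -0.1632  0.2924] F [-0.1 -0.9 -1.1] t 21.3
to [ 0.54061928 -0.07499859  0.205121  ] shift [-0.0153 -0.0144  0.1228]
to [ 0.53413831 -0.00069269  0.116265  ] shift [-0.0259 -0.0167  0.2383]
spin to y=+n -3.137 to y=-n 0.005 n.z -0.019
```

Request:
{"method": "play_rows", "body": {
  "targets": "-1 -.015 -.015 .04 0;-1 -.016 -.015 .08 0;-1 -.016 -.015 .12 0;-1 -.016 -.015 .12 0",
  "squeeze": 60
}}

```text
clock: 21.67
tcp_pos: [0.5362, -0.0707, 0.202]
orientation: [-2.451, -0.072, -0.059]
contact_force: [-0.5, 1.9, -0.3]
grip_width: 0.0854
gripper_force: 0.0
```

```bash
python3 -c "
from h import *
n,d,y=frame(-.087); C=SS+.011*n
go(C-.012*d); spin(n)
t=shot('top'); s=shot('side');a=cv2.resize(t[160:240,210:310],None,fx=4,fy=4,interpolation=2); b=cv2.resize(s[150:230,200:300],None,fx=4,fy=4,interpolation=2); cv2.imwrite('pics/g4.png',np.hstack([a,b]))
o=r.get_obs(); p=o['tcp_pos']; M=R.from_rotvec(o['orientation']).as_matrix(); Y=M[:,1];Z=M[:,2]
P=[p+.05*Y,p-.05*Y,p-.05*Z,C-.05*d,C]
print(((proj('top',P)-[210,160])*4).round().tolist(), ((proj('side',P)-[200,150])*4+[400,0]).round().tolist())"
```

```text
j [-0.06  0.53  0.59  1.87 -0.91  1.37 -0.54] x [0.997 0.036 0.061] y [ 0.067 -0.771 -0.634] z [ 0.024  0.636 -0.771] p [ 0.5362 -0.0707  0.202 ] F [-0.5  1.9 -0.3] t 21.7
to [ 0.53413831 -0.00069269  0.116265  ] shift [-0.0048  0.0003  0.1106]
spin to y=+n -3.141 to y=-n 0.001 n.z -0.012
[[284.0, 152.0], [194.0, 153.0], [281.0, 148.0], [178.0, 164.0], [142.0, 173.0]] [[607.0, 223.0], [575.0, 116.0], [600.0, 154.0], [572.0, 191.0], [560.0, 204.0]]
```

View pics/g4.png

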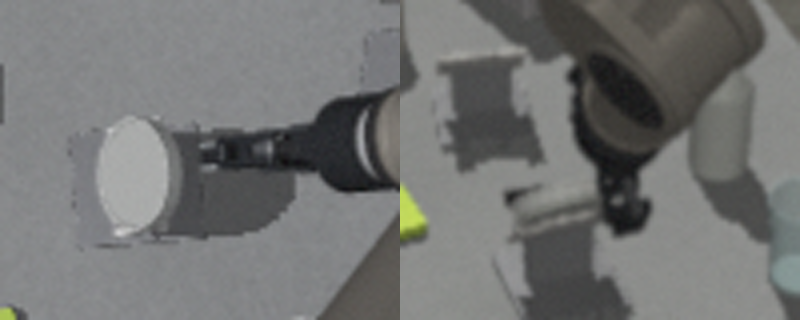

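Request:
{"method": "play_rows", "body": {
  "targets": "-1 -.002 0 .04 0;-1 -.004 0 .08 0;-1 -.005 0 .10 0;-1 -.005 0 .11 0;-1 -.005 0 .11 0"
}}

```text
clock: 22.18
tcp_pos: [0.5382, -0.0088, 0.1207]
orientation: [-2.457, -0.067, -0.071]
contact_force: [-0.9, -0.3, 0.6]
grip_width: 0.0854
gripper_force: 0.0
```

Request:
{"method": "play_rows", "body": {
  "targets": "1 0 0 0 0;1 0 0 0 0;1 0 0 0 0;1 0 0 0 0;1 0 0 0 0;1 0 0 0 0;1 0 0 0 0"
}}

```text
clock: 22.77
tcp_pos: [0.5388, -0.0086, 0.1228]
orientation: [-2.454, -0.067, -0.075]
contact_force: [-0.1, -0.3, 7.1]
grip_width: 0.0217
gripper_force: 57.3
```

```bash
python3 -c "
from h import *
n,d,y=frame(-.087); C=SS+.011*n
go(); spin(n)
o=r.get_obs(); M=R.from_rotvec(o['orientation']).as_matrix(); c=M.T@(C-o['tcp_pos']); print(c)"
```

```text
j [-0.11  0.6   0.52  1.98 -1.04  1.2  -0.46] x [0.997 0.029 0.071] y [ 0.067 -0.773 -0.631] z [ 0.037  0.634 -0.773] p [ 0.5388 -0.0086  0.1228] F [-0.1 -0.3  7.1] t 22.8
spin to y=+n -3.14 to y=-n 0.001 n.z -0.016
[-0.00597781 -0.00247961  0.0218913 ]
```

Request:
{"method": "play_rows", "body": {
  "targets": "1 0 -.03 -.04 0;1 0 -.03 -.08 0;1 0 -.03 -.12 0;1 0 -.06 -.15 0;1 0 -.10 -.18 0;1 0 -.10 -.20 0;1 0 -.10 -.20 0"
}}

```text
clock: 23.35
tcp_pos: [0.5259, -0.0608, 0.345]
orientation: [-2.46, -0.068, -0.086]
contact_force: [0.8, -1.0, -0.7]
grip_width: 0.0206
gripper_force: 61.0
```

Request:
{"method": "play_rows", "body": {
  "targets": "1 .01 .09 -.075 -.99;1 .01 .09 -.075 -.99;1 .01 .09 -.075 -.99;1 .023 .188 -.151 -.99;1 .023 .188 -.151 -.99;1 .023 .188 -.151 -.99;1 .023 .188 -.151 -.99;1 .023 .188 -.151 -.99"
}}

```text
clock: 24.02
tcp_pos: [0.5534, -0.302, 0.3365]
orientation: [-2.189, -1.259, -0.491]
contact_force: [-0.1, 0.8, -1.7]
grip_width: 0.0207
gripper_force: 61.0
```

```bash
sed -i 's/h=.002,yaw=dr(8.8)):/h=.002,yaw=dr(8.8),sg=-1):/; s/Y=-n-(-n@Zt)\*Zt/Y=sg*(n-(n@Zt)*Zt)/' h.py; echo 'cS=(-.006,0,.022)'>>h.py; python3 -c "
from h import *
n,d,y=frame(dr(8.8))
P=place(U,.022,cS,-.13,sg=1); go(P+[0,-.02,.05],P); spin(n)"
```

```text
j [ 0.36  0.61  0.51  1.36 -0.75  1.77  0.39] x [0.492 0.664 0.563] y [ 0.87  -0.401 -0.286] z [ 0.036  0.631 -0.775] p [ 0.5534 -0.302   0.3365] F [-0.1  0.8 -1.7] t 24.0
to [ 0.58199224 -0.38795861  0.32767294] shift [-0.048   0.062  -0.0463]
to [ 0.58199224 -0.36795861  0.27767294] shift [-0.0629  0.0682  0.0051]
spin to y=+n -1.967 to y=-n 1.174 n.z -0.017
```

Request:
{"method": "play_rows", "body": {
  "targets": "1 -.05 .062 -.03 -.99;1 -.05 .062 -.03 -.99;1 -.05 .062 -.03 -.99;1 -.05 .062 -.03 -.99;1 -.05 .062 -.03 -.99;1 -.05 .062 -.03 -.99;1 -.05 .062 -.03 -.99;1 -.05 .062 -.03 -.99"
}}

```text
clock: 24.68
tcp_pos: [0.5824, -0.3756, 0.3151]
orientation: [-1.41, -2.292, -0.844]
contact_force: [0.7, -0.0, -1.0]
grip_width: 0.0205
gripper_force: 61.1
```

Request:
{"method": "play_rows", "body": {
  "targets": "1 0 0 0 -.98;1 0 0 0 -.98;1 0 0 0 -.98;1 0 0 0 -.98;1 0 0 0 -.98;1 0 0 0 -.98;1 0 0 0 -.98;1 0 0 0 -.98"
}}

```text
clock: 25.35
tcp_pos: [0.5823, -0.3756, 0.3152]
orientation: [-0.181, -2.949, -1.054]
contact_force: [0.0, 0.2, -0.4]
grip_width: 0.0207
gripper_force: 61.2
```

```bash
python3 -c "
from h import *
n,d,y=frame(dr(8.8))
P=place(U,.022,cS,-.13,sg=1); go(P); spin(n)"
```

```text
j [ 0.68  0.72  0.08  1.12 -0.57  1.76  2.22] x [-0.993  0.107  0.043] y [0.11  0.767 0.632] z [ 0.035  0.632 -0.774] p [ 0.5823 -0.3756  0.3152] F [ 0.   0.2 -0.4] t 25.4
to [ 0.58201673 -0.36799291  0.27765629] shift [-0.0005 -0.0179  0.0338]
spin to y=+n 0.008 to y=-n -3.134 n.z -0.015
```

Request:
{"method": "play_rows", "body": {
  "targets": "1 0 -.018 .02 .008;1 0 -.018 .034 .008;1 0 -.018 .034 .008;1 0 -.018 .034 .008"
}}

```text
clock: 25.68
tcp_pos: [0.5816, -0.3671, 0.2778]
orientation: [-0.201, -2.942, -1.054]
contact_force: [-0.4, 0.3, -0.2]
grip_width: 0.0205
gripper_force: 61.2
```

```bash
python3 -c "
from h import *
n,d,y=frame(dr(8.8))
go(place(U,.022,cS,-.13,sg=1),place(U,.022,cS,0,sg=1)); spin(n)
t=shot('top'); cv2.imwrite('pics/t4raw.png',t)
g=cv2.cvtColor(t,cv2.COLOR_BGR2GRAY)
p=r.get_obs()['tcp_pos']; M=R.from_rotvec(r.get_obs()['orientation']).as_matrix(); C=p+M@np.array(cS)
th=np.linspace(0,2*np.pi,60); Q=proj('top',C+.011*n+.045*(np.outer(np.cos(th),d)+np.outer(np.sin(th),y)))
print(Q.min(0),Q.max(0),proj('top',C+.011*n))
m=(g>140).astype(np.uint8)
k,lab,st,ce=cv2.connectedComponentsWithStats(m)
for i in range(1,k):
    if st[i,4]>60 and 270<ce[i][0]<390: print(st[i],ce[i])
u0=int(Q[:,0].min())-3
for u in range(u0,u0+24,2):
    rows=Q[np.abs(Q[:,0]-u)<1.2,1]; obs=np.where(g[150:210,u]>135)[0]+150
    print(u,obs.min() if len(obs) else 0,obs.max() if len(obs) else 0,rows.round(1))
"
```

```text
j [ 0.67  0.73  0.08  1.19 -0.57  1.69  2.24] x [-0.992  0.117  0.052] y [0.124 0.765 0.632] z [ 0.034  0.633 -0.773] p [ 0.5816 -0.3671  0.2778] F [-0.4  0.3 -0.2] t 25.7
to [ 0.58203773 -0.36802237  0.27764189] shift [-0.0006 -0.0007 -0.0005]
to [ 0.59482581 -0.28541636  0.17806189] shift [-0.0088  0.0011  0.1292]
spin to y=+n -0.006 to y=-n 3.136 n.z -0.014
[342.78359213 164.64030654] [365.76749066 192.02788535] [[354.00485955 178.29502744]]
[   46     0   466   110 45930] [278.35567167  50.27480949]
[295 136  25  24 456] [307.09649123 147.5       ]
[314 166  55  31 881] [336.71509648 181.3246311 ]
[274 239  25  26 503] [285.92644135 251.51093439]
339 172 202 []
341 173 202 []
343 167 196 [178.8 180.2 181.6 183.  184.3 185.6 186.7 174.6 176.  177.4 178.8]
345 165 190 [186.7 187.8 188.8 170.7 171.9 173.2 174.6]
347 173 192 [189.7 190.4 168.5 169.6 170.7]
349 168 191 [191.  191.5 166.7 167.6]
351 166 194 [191.8 192.  165.5 166.  166.7]
353 165 194 [192.  191.9 165.  165.5]
355 164 194 [191.9 191.6 164.6 164.8]
357 164 194 [191.1 190.6 164.8 164.7]
359 164 194 [189.8 188.9 165.2 164.8]
361 165 193 [188.9 187.9 186.8 166.3 165.7]
```

Request:
{"method": "play_rows", "body": {
  "targets": "1 -.0015 0 .02 0;1 -.003 0 .04 0;1 -.004 0 .06 0;1 -.005 0 .075 0;1 -.0055 0 .082 0;1 -.0055 0 .082 0"
}}

```text
clock: 26.23
tcp_pos: [0.5906, -0.3156, 0.215]
orientation: [-0.198, -2.944, -1.053]
contact_force: [0.9, -0.1, -1.8]
grip_width: 0.0209
gripper_force: 61.2
```

```bash
python3 -c "
from h import *
n,d,y=frame(dr(8.8)); F=r.get_obs()['contact_force']; print(F@n,F@d,F@y)
go(place(U,.022,cS,0,sg=1)); spin(n)"
```

```text
-1.1032756654130231 1.4380794248746698 -0.9224875745807448
j [ 0.62  0.73  0.06  1.34 -0.58  1.53  2.27] x [-0.992  0.116  0.051] y [0.122 0.766 0.631] z [ 0.035  0.632 -0.774] p [ 0.5906 -0.3156  0.215 ] F [ 0.9 -0.1 -1.8] t 26.2
to [ 0.59480682 -0.28539036  0.17807442] shift [-0.0025  0.0004  0.0478]
spin to y=+n -0.004 to y=-n 3.137 n.z -0.015
```

Request:
{"method": "play_rows", "body": {
  "targets": "1 -.0005 0 .01 0;1 -.001 0 .02 0;1 -.002 0 .03 0;1 -.0025 0 .038 0;1 -.0025 0 .038 0"
}}

```text
clock: 26.65
tcp_pos: [0.5975, -0.3131, 0.2038]
orientation: [0.212, 2.943, 1.009]
contact_force: [-10.3, -40.2, 68.0]
grip_width: 0.0206
gripper_force: 97.0
```

Request:
{"method": "play_rows", "body": {
  "targets": "1 0 0 .005 0;1 0 0 .009 0;1 0 0 .009 0"
}}

```text
clock: 26.9
tcp_pos: [0.599, -0.311, 0.2004]
orientation: [0.214, 2.938, 1.001]
contact_force: [-13.8, -46.8, 81.1]
grip_width: 0.0208
gripper_force: 111.2
```

```bash
python3 -c "
from h import *
n,d,y=frame(dr(8.8)); F=r.get_obs()['contact_force']; print(F@n,F@d,F@y)
go(place(U,.022,cS,0,sg=1)); spin(n)"
```

```text
15.101471390942793 -93.2693477045522 6.522955136910317
j [ 0.61  0.72  0.06  1.38 -0.6   1.45  2.28] x [-0.99   0.139  0.016] y [0.12  0.784 0.61 ] z [ 0.072  0.605 -0.793] p [ 0.599  -0.311   0.2004] F [-13.8 -46.8  81.1] t 26.9
to [ 0.59398936 -0.28464255  0.17829195] shift [0.0082 0.0066 0.0331]
spin to y=+n 0.0 to y=-n -3.141 n.z -0.043
```

Request:
{"method": "play_rows", "body": {
  "targets": "1 0 0 -.03 0;1 0 .003 -.05 0;1 0 .006 -.08 0;1 0 .006 -.08 0;1 0 .006 -.08 0"
}}

```text
clock: 27.32
tcp_pos: [0.5927, -0.3358, 0.2464]
orientation: [-0.203, -2.951, -1.048]
contact_force: [0.4, -0.2, -2.5]
grip_width: 0.0206
gripper_force: 97.4
```

```bash
python3 -c "
from h import *
n,d,y=frame(dr(8.8)); F=r.get_obs()['contact_force']; print(F@n,F@d,F@y)
go(place(U,.022,cS,0,sg=1)); spin(n)
p=r.get_obs()['tcp_pos']; M=R.from_rotvec(r.get_obs()['orientation']).as_matrix()
C=p+M@np.array(cS)
t=shot('top'); s=shot('side'); cv2.imwrite('pics/t5raw.png',t); cv2.imwrite('pics/s5raw.png',s)
a=cv2.resize(t[145:210,290:370],None,fx=5,fy=5,interpolation=2); b=cv2.resize(s[205:270,250:330],None,fx=5,fy=5,interpolation=2)
th=np.linspace(0,2*np.pi,72)
for im,nm,o in((a,'top',(290,145)),(b,'side',(250,205))):
    for k,col in((-.011,(0,0,255)),(.011,(0,255,0))):
        q=((proj(nm,C+k*n+.05*(np.outer(np.cos(th),d)+np.outer(np.sin(th),y)))-o)*5).round().astype(int)
        for x,yy in q[::3]: cv2.circle(im,(int(x),int(yy)),1,col,-1)
    q=((proj(nm,[U+.055*y,U-.055*y])-o)*5).round().astype(int)
    for x,yy in q: cv2.circle(im,(int(x),int(yy)),2,(255,0,0),-1)
cv2.imwrite('pics/g5.png',np.hstack([a,b]))"
```

```text
-1.7535015513677124 1.8276069365325196 -0.45701453070497267
j [ 0.63  0.72  0.07  1.27 -0.58  1.6   2.25] x [-0.992  0.12   0.046] y [0.123 0.769 0.628] z [ 0.04   0.628 -0.777] p [ 0.5927 -0.3358  0.2464] F [ 0.4 -0.2 -2.5] t 27.3
to [ 0.59468774 -0.28527655  0.17811438] shift [ 0.0009 -0.0038  0.0849]
spin to y=+n -0.005 to y=-n 3.137 n.z -0.019
```

View pics/g5.png

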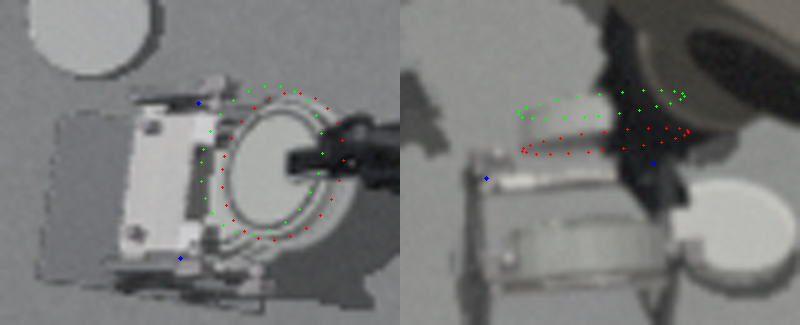

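The last crop shows the dish about 2 px up-slope of its predicted outline at (263,161), so it slipped a few mm in the grip when its edge struck the plate end. I'll measure that slip numerically.

```bash
python3 -c "
from h import *
n,d,y=frame(dr(8.8))
M=R.from_rotvec(r.get_obs()['orientation']).as_matrix()
th=np.linspace(0,2*np.pi,90)
for f,p in(('t4raw',(.5816,-.3671,.2778)),('t5raw',r.get_obs()['tcp_pos'])):
    g=cv2.cvtColor(cv2.imread(f'pics/{f}.png'),cv2.COLOR_BGR2GRAY).astype(float); C=np.array(p)+M@np.array(cS)+.011*n
    g=cv2.GaussianBlur(g,(3,3),0); best=[]
    for a in np.arange(-.016,.0161,.001):
        for b in np.arange(-.010,.0101,.001):
            c=C+a*d+b*y; v=[]
            for R_ in(.041,.047):
                P=c+R_*(np.outer(np.cos(th),d)+np.outer(np.sin(th),y)); q=proj('top',P).astype(np.float32)
                v.append(cv2.remap(g,q[:,0].reshape(-1,1),q[:,1].reshape(-1,1),1).ravel())
            w=np.cos(th)>-.3
            best.append((np.clip((v[0]-v[1])[w],-15,40).mean(),a,b))
    best.sort(reverse=True); print(f,[tuple(np.round(x,4)) for x in best[:4]])
"
```

```text
t4raw [(np.float64(20.5265), np.float64(-0.005), np.float64(0.01)), (np.float64(20.488), np.float64(-0.004), np.float64(0.01)), (np.float64(20.3115), np.float64(-0.006), np.float64(0.01)), (np.float64(20.0557), np.float64(-0.003), np.float64(0.01))]
t5raw [(np.float64(21.1669), np.float64(-0.005), np.float64(0.01)), (np.float64(21.1265), np.float64(-0.004), np.float64(0.01)), (np.float64(20.8331), np.float64(-0.006), np.float64(0.01)), (np.float64(20.5766), np.float64(-0.003), np.float64(0.01))]
```

```bash
cat > fit.py <<'E'
from h import *
n,d,y=frame(dr(8.8)); th=np.linspace(0,2*np.pi,90)
def fit(g,C,cam_='top',lim=.02,wmin=-.3):
    g=cv2.GaussianBlur(g.astype(float),(3,3),0); best=[]
    for a in np.arange(-lim,lim+.0001,.001):
        for b in np.arange(-lim,lim+.0001,.001):
            c=C+a*d+b*y; v=[]
            for R_ in(.041,.047):
                q=proj(cam_,c+R_*(np.outer(np.cos(th),d)+np.outer(np.sin(th),y))).astype(np.float32)
                v.append(cv2.remap(g,q[:,0].reshape(-1,1),q[:,1].reshape(-1,1),1).ravel())
            best.append((np.clip((v[0]-v[1])[np.cos(th)>wmin],-15,40).mean(),a,b))
    return np.round(sorted(best,reverse=True)[:4],4).tolist()
E
python3 -c "
from fit import *
ld=lambda f: cv2.cvtColor(cv2.imread(f'pics/{f}.png'),cv2.COLOR_BGR2GRAY)
M=R.from_rotvec(r.get_obs()['orientation']).as_matrix()
print('t5',fit(ld('t5raw'),r.get_obs()['tcp_pos']+M@np.array(cS)+.011*n))
print('t4',fit(ld('t4raw'),np.array([.5816,-.3671,.2778])+M@np.array(cS)+.011*n))
M2=R.from_rotvec([-2.453,.145,.003]).as_matrix()
print('t2 deep',fit(ld('t2raw'),np.array([.5845,-.4097,.2328])+M2@np.array(cD)+.016*n))
print('home deep', fit(ld('t3raw'),L+.032*n))
"
```

```text
Traceback (most recent call last):
  File "fit.py", line 9, in fit
    q=proj(cam_,c+R_*(np.outer(np.cos(th),d)+np.outer(np.sin(th),y))).astype(np.float32)
      ~~~~^^^^^^^^^^^^^^^^^^^^^^^^^^^^^^^^^^^^^^^^^^^^^^^^^^^^^^^^^^^
  File "h.py", line 11, in proj
    c,f,M=cam(n); q=(np.atleast_2d(P)-c['position'])@M; return np.c_[c['cx']+f*q[:,0]/q[:,2],c['cy']+f*q[:,1]/q[:,2]]
          ~~~^^^
  File "h.py", line 5, in cam
    c=r.camera_info(n); f=192/np.tan(np.radians(c['fov_y']/2))
ValueError: time passes only in moves, steps and waits
```

Too many robot calls in the loop; I'll cache the calibration.

```bash
sed -i 's/^def cam(n):/import functools\n@functools.cache\ndef cam(n):/' h.py; python3 -c "
from fit import *
ld=lambda f: cv2.cvtColor(cv2.imread(f'pics/{f}.png'),cv2.COLOR_BGR2GRAY)
M=R.from_rotvec([-.203,-2.951,-1.048]).as_matrix()
print('t5',fit(ld('t5raw'),np.array([.5927,-.3358,.2464])+M@np.array(cS)+.011*n))
print('t4',fit(ld('t4raw'),np.array([.5816,-.3671,.2778])+M@np.array(cS)+.011*n))
M2=R.from_rotvec([-2.453,.145,.003]).as_matrix()
print('t2 deep',fit(ld('t2raw'),np.array([.5845,-.4097,.2328])+M2@np.array(cD)+.016*n))
print('home deep', fit(ld('t3raw'),L+.032*n))
"
```

```text
t5 [[25.6984, 0.0, 0.016], [25.6804, 0.001, 0.016], [25.5964, 0.0, 0.015], [25.5468, 0.001, 0.015]]
t4 [[21.3319, -0.004, 0.011], [21.3028, -0.005, 0.011], [21.2632, -0.005, 0.012], [21.0986, -0.004, 0.012]]
t2 deep [[23.9089, 0.0, 0.01], [23.8049, 0.001, 0.01], [23.6388, -0.001, 0.01], [23.5792, -0.004, -0.009]]
home deep [[12.8786, -0.02, 0.015], [12.7954, -0.02, 0.014], [12.3701, -0.02, 0.016], [12.3577, -0.019, 0.015]]
```

```bash
python3 -c "
from h import *
n,d,y=frame(dr(8.8))
def disc(f,seed):
    g=cv2.cvtColor(cv2.imread(f'pics/{f}.png'),cv2.COLOR_BGR2GRAY); s=8
    g=cv2.resize(g,None,fx=s,fy=s,interpolation=cv2.INTER_CUBIC); m=np.zeros((g.shape[0]+2,g.shape[1]+2),np.uint8)
    cv2.floodFill(g,m,(seed[0]*s,seed[1]*s),255,14,14,cv2.FLOODFILL_FIXED_RANGE); mm=m[1:-1,1:-1]
    c=max(cv2.findContours(mm,0,1)[0],key=cv2.contourArea); h=cv2.convexHull(c); e=cv2.fitEllipse(h)
    return np.array(e[0])/s,np.array(e[1])/s,e[2],(h[:,0].min(0)/s,h[:,0].max(0)/s)
M=R.from_rotvec([-.203,-2.951,-1.048]).as_matrix()
for f,seed,p,M_,c,t in(('t4raw',(350,172),(.5816,-.3671,.2778),M,cS,.022),('t5raw',(343,175),(.5927,-.3358,.2464),M,cS,.022),('t2raw',(362,178),(.5845,-.4097,.2328),R.from_rotvec([-2.453,.145,.003]).as_matrix(),cD,.032)):
    C=np.array(p)+M_@np.array(c)+t/2*n; e=disc(f,seed); th=np.linspace(0,6.28,60)
    E=cv2.fitEllipse(proj('top',C+.043*(np.outer(np.cos(th),d)+np.outer(np.sin(th),y))).astype(np.float32))
    print(f,e,'pred',E); P=at_z('top',*e[0],C[2]); print('  lat/d err',((P-C)@y).round(4),((P-C)@d/.643**2*.643*.643).round(4))
P=at_z('top',318.9,181.0,(U+.04*d+.014*n)[2]); print('post mid lateral from U axis',(P-U)@y)
"
```

```text
t4raw (array([353.39331055, 179.2440033 ]), array([16.02327347, 21.81694031]), 19.964296340942383, (array([345.125, 168.875]), array([361.625, 189.75 ]))) pred ((353.99578857421875, 178.45794677734375), (21.08343505859375, 26.86821174621582), 21.44783592224121)
  lat/d err 0.0028 0.0005
t5raw (array([344.64627075, 178.90765381]), array([15.79500484, 21.61166   ]), 18.473302841186523, (array([336.375, 168.375]), array([352.375, 189.375]))) pred ((342.140869140625, 176.83029174804688), (20.081085205078125, 26.245685577392578), 20.424821853637695)
  lat/d err 0.0058 -0.0062
t2raw (array([365.18444824, 181.26853943]), array([17.04795456, 21.56236267]), 21.094789505004883, (array([356.5  , 170.875]), array([373.375, 191.75 ]))) pred ((365.1445007324219, 180.97021484375), (21.120149612426758, 26.27798843383789), 22.415307998657227)
  lat/d err 0.001 -0.0007
post mid lateral from U axis -2.050344261579918e-05
```

```bash
echo 'cS=(0,0,.007)'>>h.py; python3 -c "
from h import *
n,d,y=frame(dr(8.8))
go(place(U,.022,cS,-.08,h=.009,sg=1),place(U,.022,cS,-.035,h=.009,sg=1),place(U,.022,cS,0,h=.005,sg=1)); spin(n)"
```

```text
j [ 0.63  0.73  0.07  1.27 -0.58  1.6   2.25] x [-0.992  0.117  0.051] y [0.123 0.766 0.631] z [ 0.035  0.632 -0.774] p [ 0.5922 -0.3327  0.2438] F [-0.2  0.5 -2. ] t 27.4
to [ 0.59422684 -0.3221181   0.23195972] shift [-0.0013  0.0009  0.0159]
to [ 0.59865348 -0.29352371  0.19748972] shift [-0.0041  0.0016  0.0609]
to [ 0.60162768 -0.27431157  0.16810772] shift [-0.0063 -0.0018  0.0959]
spin to y=+n -0.005 to y=-n 3.136 n.z -0.015
```

Request:
{"method": "play_rows", "body": {
  "targets": "1 -.001 .001 .016 -.005;1 -.002 .001 .032 -.005;1 -.003 .001 .044 -.005;1 -.0035 .0015 .052 -.005;1 -.0035 .0015 .052 -.005"
}}

```text
clock: 27.83
tcp_pos: [0.5982, -0.2971, 0.2032]
orientation: [-0.191, -2.944, -1.056]
contact_force: [2.3, 0.9, -1.6]
grip_width: 0.0205
gripper_force: 97.2
```

```bash
python3 -c "
from h import *
n,d,y=frame(dr(8.8)); F=r.get_obs()['contact_force']; print(F@n,F@d,F@y)
go(place(U,.022,cS,0,h=.005,sg=1)); spin(n)"
```

```text
-0.07711166953678632 2.0045490164382502 -2.1408249441460305
j [ 0.6   0.73  0.05  1.36 -0.59  1.5   2.27] x [-0.993  0.112  0.048] y [0.117 0.766 0.633] z [ 0.034  0.633 -0.773] p [ 0.5982 -0.2971  0.2032] F [ 2.3  0.9 -1.6] t 27.8
to [ 0.60163999 -0.27432258  0.16809925] shift [-0.0026 -0.0043  0.0417]
spin to y=+n 0.001 to y=-n -3.141 n.z -0.014
```

Request:
{"method": "play_rows", "body": {
  "targets": "1 -.0003 0 .006 0;1 -.0006 0 .012 0;1 -.001 -.001 .016 0;1 -.001 -.002 .020 0"
}}

```text
clock: 28.17
tcp_pos: [0.5997, -0.2891, 0.1886]
orientation: [-0.193, -2.949, -1.052]
contact_force: [1.8, -2.8, 4.2]
grip_width: 0.0202
gripper_force: 98.2
```

```bash
python3 -c "
from h import *
n,d,y=frame(dr(8.8)); F=r.get_obs()['contact_force']; print(F@n,F@d,F@y)
go(place(U,.022,cS,0,h=.005,sg=1)); spin(n)"
```

```text
0.7849545258390799 -4.765732420616066 -2.201166898786503
j [ 0.59  0.73  0.05  1.39 -0.59  1.46  2.27] x [-0.992  0.114  0.045] y [0.117 0.768 0.63 ] z [ 0.037  0.631 -0.775] p [ 0.5997 -0.2891  0.1886] F [ 1.8 -2.8  4.2] t 28.2
to [ 0.6016143  -0.27430345  0.16811371] shift [-0.0012 -0.0013  0.0253]
spin to y=+n 0.0 to y=-n -3.141 n.z -0.017
```

Request:
{"method": "play_rows", "body": {
  "targets": "1 -.0003 -.001 .005 0;1 -.0006 -.002 .010 0;1 -.001 -.003 .015 0;1 -.001 -.003 .018 0;1 -.001 -.003 .018 0"
}}

```text
clock: 28.58
tcp_pos: [0.6011, -0.2789, 0.1712]
orientation: [-0.193, -2.947, -1.053]
contact_force: [5.1, -1.1, -3.0]
grip_width: 0.0207
gripper_force: 97.4
```

```bash
python3 -c "
from h import *
n,d,y=frame(dr(8.8)); F=r.get_obs()['contact_force']; print(F@n,F@d,F@y)
go(place(U,.022,cS,0,h=.002,sg=1)); spin(n)"
```

```text
-2.152727105096559 2.0704052930726284 -5.2046299341506606
j [ 0.58  0.74  0.04  1.41 -0.6   1.43  2.28] x [-0.992  0.114  0.047] y [0.118 0.767 0.631] z [ 0.036  0.632 -0.774] p [ 0.6011 -0.2789  0.1712] F [ 5.1 -1.1 -3. ] t 28.6
to [ 0.60127194 -0.27658053  0.16618014] shift [-0.0001 -0.0014  0.0054]
spin to y=+n 0.0 to y=-n -3.141 n.z -0.016
```

Past the balls; now press on to the posts and lower onto the plate.

Request:
{"method": "play_rows", "body": {
  "targets": "1 0 -.001 .004 0;1 0 -.001 .007 0;1 0 -.001 .010 0;1 0 -.001 .010 0"
}}

```text
clock: 28.92
tcp_pos: [0.6027, -0.2781, 0.1692]
orientation: [0.195, 2.952, 1.048]
contact_force: [0.3, -12.1, 24.1]
grip_width: 0.0206
gripper_force: 102.4
```

```bash
python3 -c "
from h import *
n,d,y=frame(dr(8.8)); F=r.get_obs()['contact_force']; print(F@n,F@d,F@y)
go(place(U,.022,cS,0,h=.002,sg=1)); spin(n)"
```

```text
6.351716830225486 -26.142581907337984 -2.1333752091286993
j [ 0.58  0.74  0.04  1.42 -0.6   1.41  2.29] x [-0.992  0.118  0.039] y [0.116 0.769 0.628] z [ 0.044  0.628 -0.777] p [ 0.6027 -0.2781  0.1692] F [  0.3 -12.1  24.1] t 28.9
to [ 0.60121497 -0.27655544  0.16619758] shift [ 0.0016 -0.0009  0.0032]
spin to y=+n 0.002 to y=-n -3.14 n.z -0.019
```

Request:
{"method": "play_rows", "body": {
  "targets": "1 0 0 -.006 0;1 0 0 -.006 0;.2 0 0 -.006 0;.2 0 0 -.006 0;.2 0 0 -.006 0;.2 0 0 -.006 0"
}}

```text
clock: 29.42
tcp_pos: [0.5998, -0.2769, 0.1674]
orientation: [-0.193, -2.944, -1.054]
contact_force: [-0.1, -0.1, 0.4]
grip_width: 0.034
gripper_force: 0.0
```

```bash
python3 -c "
from h import *
n,d,y=frame(dr(8.8)); o=r.get_obs(); F=o['contact_force']; print(F@n,F@d,F@y,o['grip_width'],o['gripper_force'])
go(place(U,.022,cS,0,h=.002,sg=1)); spin(n)"
```

```text
0.1950672305578587 -0.37525256631256315 0.12663813987799336 0.03403199293364208 0.0
j [ 0.58  0.75  0.04  1.42 -0.6   1.42  2.28] x [-0.992  0.113  0.05 ] y [0.119 0.766 0.632] z [ 0.033  0.633 -0.774] p [ 0.5998 -0.2769  0.1674] F [-0.1 -0.1  0.4] t 29.4
to [ 0.60129142 -0.27658952  0.16617367] shift [-0.0015 -0.0004  0.0011]
spin to y=+n -0.001 to y=-n 3.141 n.z -0.014
```

Request:
{"method": "play_rows", "body": {
  "targets": ".2 0 0 -.01 0;.2 0 0 -.03 0;.2 0 0 -.06 0;.2 0 0 -.10 0;.2 0 0 -.14 0;.2 0 0 -.17 0;.2 0 0 -.17 0"
}}

```text
clock: 30.0
tcp_pos: [0.5938, -0.3915, 0.3055]
orientation: [0.199, 2.956, 1.043]
contact_force: [-0.7, -0.6, 0.7]
grip_width: 0.034
gripper_force: 0.0
```

```bash
python3 -c "
from h import *
n,d,y=frame(dr(8.8)); go()
t=shot('top'); cv2.imwrite('pics/t6raw.png',t); s=shot('side'); cv2.imwrite('pics/s6raw.png',s)
g=cv2.cvtColor(t,cv2.COLOR_BGR2GRAY); S=8
G=cv2.resize(g,None,fx=S,fy=S,interpolation=cv2.INTER_CUBIC)
C=U+.022*n; q=proj('top',[C,C-.02*d,L+.032*n]); print('pred',q)
m=np.zeros((G.shape[0]+2,G.shape[1]+2),np.uint8); G2=G.copy()
cv2.floodFill(G2,m,tuple((q[0]*S).astype(int).tolist()),255,14,14,cv2.FLOODFILL_FIXED_RANGE)
c=max(cv2.findContours(m[1:-1,1:-1],0,1)[0],key=cv2.contourArea); e=cv2.fitEllipse(cv2.convexHull(c)); uv=np.array(e[0])/S; print(uv,np.array(e[1])/S,e[2])
P=at_z('top',*uv,C[2]); print('lat',(P-C)@y,'along d approx',(P-C)@d/.643**2)
th=np.linspace(0,6.28,60); E=cv2.fitEllipse(proj('top',C+.0365*(np.outer(np.cos(th),d)+np.outer(np.sin(th),y))).astype(np.float32)); print(E)
def rim(nm,Q): return proj(nm,Q).round(1).tolist()
print('grey along slope axis, top view, s from -70..50')
for s_ in range(-70,52,4):
    u,v=proj('top',U+s_*.001*d+.011*n)[0]; print(s_,g[int(round(v)),int(round(u))],end=' | ')
"
```

```text
j [ 0.68  0.76  0.09  1.08 -0.58  1.76  2.22] x [-0.992  0.119  0.041] y [0.119 0.772 0.625] z [ 0.043  0.625 -0.78 ] p [ 0.5938 -0.3915  0.3055] F [-0.7 -0.6  0.7] t 30.0
pred [[323.6244489  179.84447101]
 [328.08606727 179.64231199]
 [334.06932814 182.66649035]]
[323.59725952 180.08694458] [14.78495502 20.50812149] 20.48676872253418
lat 0.0008539824242542588 along d approx -3.822525104231495e-06
((323.77008056640625, 179.86801147460938), (15.665980339050293, 21.21795082092285), 18.34796905517578)
grey along slope axis, top view, s from -70..50
-70 61 | -66 83 | -62 86 | -58 114 | -54 151 | -50 143 | -46 150 | -42 120 | -38 113 | -34 169 | -30 130 | -26 130 | -22 148 | -18 170 | -14 172 | -10 174 | -6 173 | -2 172 | 2 174 | 6 173 | 10 173 | 14 174 | 18 173 | 22 175 | 26 175 | 30 175 | 34 174 | 38 175 | 42 175 | 46 174 | 50 110 |
```

```bash
python3 -c "
from h import *
n,d,y=frame(dr(8.8))
a=cv2.imread('pics/t3raw.png',0); b=cv2.imread('pics/t6raw.png',0)
for k in(-.035,-.02,0,.02,.035):
    row=[]
    for s_ in range(-60,-38,2):
        u,v=proj('top',L+s_*.001*d+k*y+.005*n)[0]; row.append((int(a[int(round(v)),int(round(u))]),int(b[int(round(v)),int(round(u))])))
    print(k,row)
"
```

```text
-0.035 [(76, 71), (80, 75), (80, 75), (78, 77), (78, 77), (77, 77), (77, 77), (77, 78), (77, 78), (80, 78), (80, 78)]
-0.02 [(78, 76), (78, 76), (77, 74), (77, 74), (86, 86), (86, 86), (132, 131), (132, 131), (151, 147), (151, 147), (151, 147)]
0 [(78, 74), (77, 77), (77, 77), (110, 107), (110, 107), (138, 136), (138, 136), (136, 132), (136, 132), (121, 119), (121, 119)]
0.02 [(77, 75), (77, 75), (75, 75), (75, 75), (108, 106), (108, 106), (138, 133), (138, 133), (147, 142), (147, 142), (130, 126)]
0.035 [(77, 76), (75, 74), (75, 74), (76, 76), (76, 76), (76, 76), (76, 76), (79, 75), (79, 75), (100, 98), (100, 98)]
```

The deep dish has not moved, with its rim edge about 52 mm up-slope of the seat as expected when home. The shallow dish is within 1 mm of its predicted home position. Handing in.

```bash
python3 -c "
from bench import r
print(r.hand_in())"
```

```text
the job is handed in; nothing more can be done
None
```

I turned both dishes lid-down and pushed them home: deep dish in the lower tier, shallow dish in the upper. I let go of both and handed the job in at about 30 s. On the first try the shallow dish caught the plate end at about 90 N wrist force and slipped in the grip, so I backed it out and re-inserted it; the hand-in returned no verdict.

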